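# Pack the sneaker-painting kit, leave the empties

### The job

Pack up the kit: set the two pots that have lids, the square bottle and the shoe brush into the tray, each upright at the bottom of the recess cut for its shape and size (small pot in the small round one, large pot in the large round one, bottle in the square one, brush in the oblong one). The two open, empty pots do not belong: leave them standing where they are, undisturbed. At the end everything is let go and at rest.

Things in the scene. Friction and masses are not known exactly. Their poses are not given: they have to be found in the camera images.
- pot_small: Small closed paint pot, upright: white plastic cylinder with a flat black screw lid of the same width, diameter 34 mm, height 60 mm with the lid, about 50 g, loose. Origin: centre of its underside; z up.
- pot_large: Large closed paint pot, upright: white plastic cylinder with a flat black screw lid of the same width, diameter 58 mm, height 55 mm with the lid, about 120 g, loose. Origin: centre of its underside; z up.
- bottle: Square bottle of cleaner, upright: white plastic body 40 x 40 mm, 55 mm high, with a round black cap 24 mm in diameter and 18 mm high on top (73 mm in all), about 90 g, loose. Origin: centre of its underside; x and y across the flat sides, z up.
- brush: Shoe brush standing on its bristles: rounded wooden block 72 mm long, 30 mm wide, 30 mm high on top of a grey bristle block (66 x 26 mm, 20 mm high, rigid); 50 mm high in all, about 70 g, loose. Origin: centre of its underside; x along its length, y across its width, z up.
- nest_small: Grey nest block 100 x 100 x 20 mm, one of four (two by two, any order, turned alike) in a plywood tray 220 x 220 mm with 20 mm walls, fixed. Small round recess in its middle, 50 mm in diameter, 15 mm deep. Origin: centre of its underside, 6 mm over the table (recess floor 11 mm, top 26 mm over the table); z up. For the small closed pot.
- nest_large: Grey nest block 100 x 100 x 20 mm, one of four (two by two, any order, turned alike) in a plywood tray 220 x 220 mm with 20 mm walls, fixed. Large round recess in its middle, 74 mm in diameter, 15 mm deep. Origin: centre of its underside, 6 mm over the table (recess floor 11 mm, top 26 mm over the table); z up. For the large closed pot.
- nest_square: Grey nest block 100 x 100 x 20 mm, one of four (two by two, any order, turned alike) in a plywood tray 220 x 220 mm with 20 mm walls, fixed. Square recess in its middle, 56 x 56 mm, sides along x and y, 15 mm deep. Origin: centre of its underside, 6 mm over the table (recess floor 11 mm, top 26 mm over the table); z up. For the square bottle, either flat side along x.
- nest_oblong: Grey nest block 100 x 100 x 20 mm, one of four (two by two, any order, turned alike) in a plywood tray 220 x 220 mm with 20 mm walls, fixed. Oblong recess in its middle, 88 mm along x and 46 mm along y, 15 mm deep. Origin: centre of its underside, 6 mm over the table (recess floor 11 mm, top 26 mm over the table); z up. For the brush, bristles down, lengthwise, either way round.
- empty_small: Look-alike that stays: small pot without lid, open and empty, white plastic, diameter 34 mm, height 50 mm, about 20 g, loose, upright. Origin: centre of its underside; z up.
- empty_large: Look-alike that stays: large pot without lid, open and empty, white plastic, diameter 58 mm, height 45 mm, about 35 g, loose, upright. Origin: centre of its underside; z up. Loose things stand 90 mm or more apart (centres). The green sneakers beyond the tray (over 0.72 m ahead, up to 95 mm high) are no part of the job.
Mind the look-alikes: they are no part of the job. Leave any blue look-alike of the bottle alone.

How it is judged:
By the outcome, as a careful person would: the job done as asked, in the order asked, and still so for the second after the job is handed in, with the robot touching nothing.
It also fails if it takes over 106 s, if anything falls off the work surface, if the arm or the gripper's body presses on something with over 40 N, if the wrist force passes 120 N, or if a joint passes its speed limit or range.

### The arm

A 6-joint arm with a two-finger parallel gripper is mounted at the origin on the work surface. World frame = base frame: x ahead of the robot, y to its left, z up, the work surface at z = 0. Lengths are in m, angles in rad, forces in N, time in s.
With the tool pointing down it reaches from about 0.35 to 0.975 m from the base axis. Payload 4.9 kg.
Tool frame: the origin (TCP) lies midway between the tips of the shut fingers; the grasp point (between the pads) lies 19 mm behind it (r.tcp_to_grasp is the distance from the TCP to the grasp point, in m); z points along the fingers, y is the direction in which the jaws open and shut (so a half turn about z gives the same grasp; the last joint's range is limited). The gripper opens to 85 mm and grips with 20 to 120 N. Pads are 22 mm wide; open, the fingers measure 114 mm over their backs; the gripper's body (76 mm by 85 mm) begins 54 mm behind the grasp point. The pads swing forward as they close: fully open they stand 13 mm farther back than shut.
Start: joints at [-1.288, 0.053, 1.613, -0, 1.476, -0.119], TCP at [0.244, -0.575, 0.231] pointing down, gripper open.
Joint ranges: [-3.01, 3.01], [-1.01, 2.22], [0.06, 2.58], [-1.02, 4.17], [0.09, 2.62], [-3.14, 3.14]. Speed limits (rad/s): [2.57, 2.57, 3.14, 3.14, 3.14, 3.14].

### API

Orientations are given as a rotation vector (axis times angle).
In Python, from station import r gives the robot as it stands.
- The arm moves only by the tool send_rows, never from a script. Its argument "commands" is one flat list of numbers, 7 for each row, row after row: the shift along the world's x, y, z in mm, then the turn, a rotation vector about the world's x, y, z in rad, then the opening, from 0 (shut) to 1 (fully open). A call has 1 to 5 rows; each row shifts and turns the commanded pose from where the row before left it; what a row does not reach is not made up. A row lasts 1/10 s, in which the tool goes at most 50 mm and 8.59 degrees, less where a joint would pass 70% of its speed; a pose out of reach is approached as far as the arm can. A call is refused whole if a number of a shift passes 50 or a number of a turn 0.15, either way. A call with a gripper value outside its range is refused whole. The fingers move at their own pace and stop on an object; "force" is the grip in N (left out, the last holds). Time passes only in rows, so rows that do not move let the fingers close. It gives the time, the measured TCP pose, the force and the opening at its end, in the units of the state.
- r.get_state(): the state, without advancing time (a new reading comes with each control period).
- r.camera(name): name is "scene" or "side" or "wrist"; returns a dict with "image" (400x640x3 uint8, red, green, blue), "fx", "fy", "cx", "cy" (pixels), "camera_from_world" (4x4, takes a point from world to camera coordinates); the wrist camera has in their place "hand_eye" (4x4, takes a point from camera to tool coordinates, whose origin is the TCP and whose axes are the flange's). Camera axes: x right, y up, looking along -z (the intrinsics and any distortion apply to the point x, -y, -z); pixel columns grow to the right and rows downward; lengths in m; the calibration is good to about 2 mm. A picture is of the moment at which its call begins: read the wrist's pose just before it. There is no depth.
- r.sign_off(): hands the job in, once; it reports no verdict.
The state is a dict: "t": time; "joint_pos": joint angles; "joint_vel": joint speeds; "tau": joint torques, N m; "ee_pos": TCP position; "eef_rot": TCP orientation; "contact_force": force on the tool from outside, world axes, zero at the start; "ft_torque": the same for the moment, N m; "gripper_width": finger opening in m.
Only numpy, scipy, OpenCV 4.12 (cv2) and the standard library are available. Lean on these libraries where they do the work, as an engineer would, in place of code of your own. Each camera call takes 0.05 s, during which the arm holds its last target.

## Working session

There is one attempt and no reset: what is moved stays moved. The work goes in short steps, Python scripts to look and compute and a tool call to move; the robot and the scene stay as the last step left them, time stands still between calls to the robot, and variables do not carry over. Pictures are saved under pics/ and viewed, and the job is handed in when it is done.

Besides the shell and the picture viewer there is one more tool, called after "Request:" in YAML: its name, and indented under it one key for each argument. send_rows: Moves the arm, as the interface text tells. Its arguments: {"type":"object","properties":{"commands":{"type":"array"},"force":{"type":"number"}},"required":["commands"]}

```bash
mkdir -p pics; ls
python3 - <<'E'
from station import r
import cv2,numpy as np
s=r.get_state()
print({k:np.round(v,3) for k,v in s.items()}, r.tcp_to_grasp)
for n in("scene","side","wrist"):
    c=r.camera(n); cv2.imwrite(f"pics/{n}0.png",c["image"][:,:,::-1])
    print(n,{k:np.round(v,3).tolist() for k,v in c.items() if k!="image"})
E
```

```text
pics
{'t': np.float64(0.0), 'joint_pos': array([-1.288,  0.053,  1.614, -0.   ,  1.476, -0.119]), 'joint_vel': array([-0.002, -0.002, -0.001, -0.001,  0.   ,  0.001]), 'tau': array([-0.0000e+00, -3.9368e+01, -3.7017e+01, -0.0000e+00,  7.0000e-03,
       -0.0000e+00]), 'ee_pos': array([ 0.244, -0.575,  0.23 ]), 'eef_rot': array([-3.076, -0.627,  0.   ]), 'contact_force': array([-0.344,  0.393, -0.06 ]), 'ft_torque': array([-0.041, -0.01 ,  0.01 ]), 'gripper_width': np.float64(0.085)} 0.0187
scene {'fx': 445.02, 'fy': 445.02, 'cx': 318.788, 'cy': 193.593, 'camera_from_world': [[-0.342, 0.94, -0.001, 0.197], [-0.77, -0.28, 0.573, 0.383], [0.538, 0.197, 0.82, -1.51], [0.0, 0.0, 0.0, 1.0]]}
side {'fx': 427.069, 'fy': 427.069, 'cx': 318.767, 'cy': 195.422, 'camera_from_world': [[-0.999, -0.04, -0.005, 0.531], [0.018, -0.546, 0.838, -0.057], [-0.036, 0.837, 0.546, -1.457], [0.0, 0.0, 0.0, 1.0]]}
wrist {'fx': 341.568, 'fy': 341.568, 'cx': 317.489, 'cy': 196.157, 'hand_eye': [[-0.0, 0.957, 0.291, 0.075], [1.0, 0.0, -0.0, 0.0], [-0.0, 0.291, -0.957, -0.143], [0.0, 0.0, 0.0, 1.0]]}
```

View pics/scene0.png

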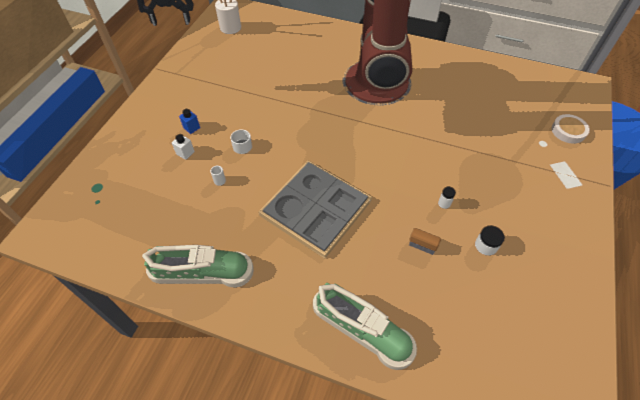

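View pics/side0.png

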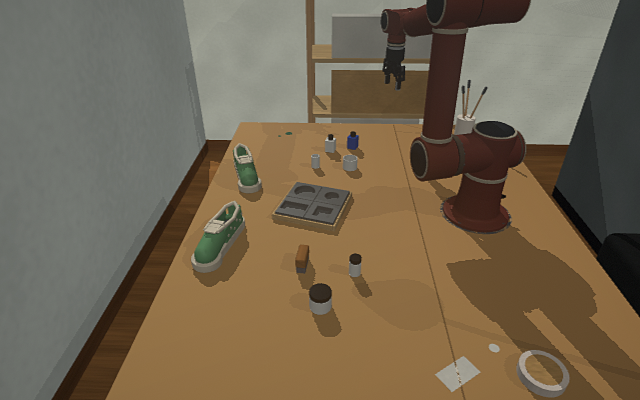

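View pics/wrist0.png

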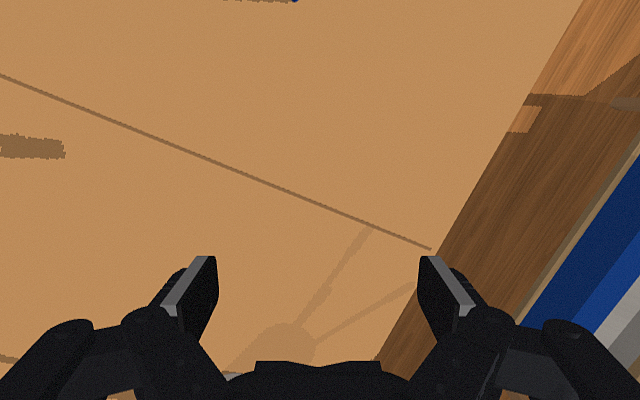

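The scene picture shows these items:
- White bottle with black cap at (182,147). The blue look-alike is at (189,121) and stays.
- Open pots at (241,140) large and (217,175) small. Both stay.
- Lidded small pot at (447,196) and lidded large pot at (490,240).
- Brush at (425,241).
- Tray around (318,208).

I'll confirm with enlarged crops.

Run:
```python
import cv2,numpy as np
a=cv2.imread("pics/scene0.png");b=cv2.imread("pics/side0.png")
f=lambda im,x,y,w,h,k:cv2.resize(im[y:y+h,x:x+w],None,fx=k,fy=k,interpolation=cv2.INTER_CUBIC)
cv2.imwrite("pics/c1.png",np.vstack([f(a,160,95,130,100,3),]) if 0 else f(a,160,95,130,100,6))
cv2.imwrite("pics/c2.png",f(a,395,175,130,90,6))
cv2.imwrite("pics/c3.png",f(a,250,155,130,100,6))
```

```text
(no output)
```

View pics/c1.png

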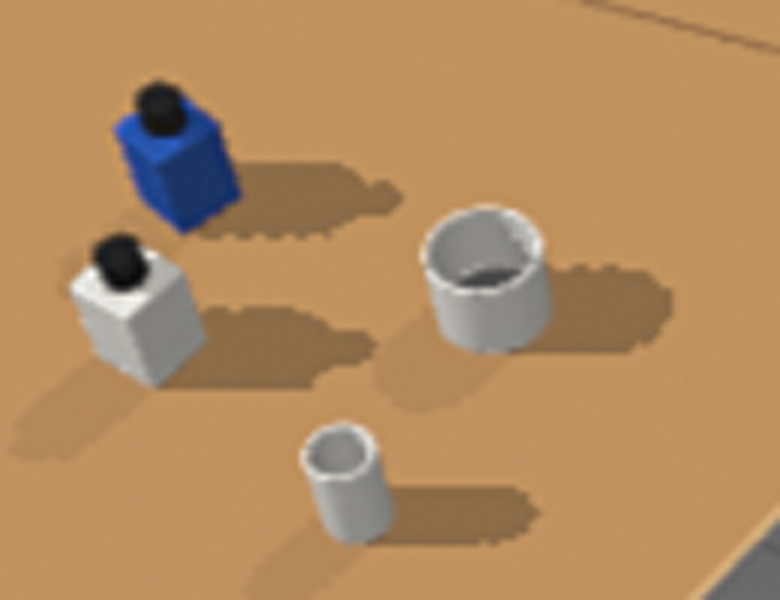

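View pics/c2.png

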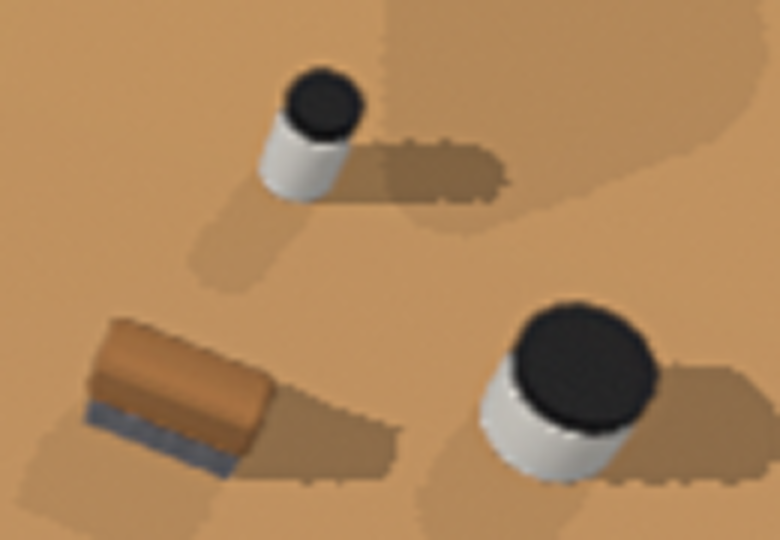

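View pics/c3.png

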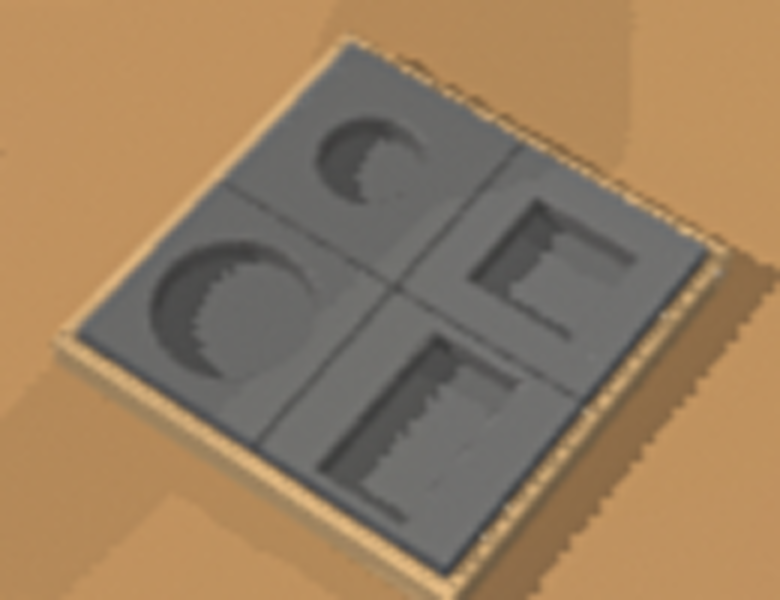

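Crops confirm: the white bottle has a black cap at about (180,137), the blue one beside it stays. The two lidded pots have their lids at (448,192) and (491,236). The brush is at (425,241). Nests are small at (312,182), square at (342,200), large at (289,207) and oblong at (320,227). Now the measuring.

```bash
cat > h.py <<'E'
import numpy as np,cv2
def onplane(c,uv,z,M=None):
    M=np.array(c["camera_from_world"]) if M is None else M
    R,t=M[:3,:3],M[:3,3]
    d=np.array([(uv[0]-c["cx"])/c["fx"],-(uv[1]-c["cy"])/c["fy"],-1.])
    o=-R.T@t; w=R.T@d
    return o+w*(z-o[2])/w[2]
def wristM(c,s):
    from scipy.spatial.transform import Rotation as Ro
    T=np.eye(4);T[:3,:3]=Ro.from_rotvec(s["eef_rot"]).as_matrix();T[:3,3]=s["ee_pos"]
    return np.linalg.inv(T@np.array(c["hand_eye"]))
def proj(c,p,M=None):
    M=np.array(c["camera_from_world"]) if M is None else M
    q=M[:3,:3]@np.array(p)+M[:3,3]
    return c["cx"]+c["fx"]*q[0]/-q[2], c["cy"]-c["fy"]*q[1]/-q[2]
E
python3 - <<'E'
from station import r
from h import *
c=r.camera("scene");sd=r.camera("side")
def P(off,uv,z): return onplane(c,(off[0]+uv[0]/6-.4,off[1]+uv[1]/6-.4),z)
A=(160,95);B=(395,175);C=(250,155)
print("tray corners/center");tc=[P(C,u,.026) for u in[(348,42),(712,255),(447,575),(80,333),(398,289)]]
print(np.round(tc,4)); 
for i in range(4):
    d=tc[(i+1)%4]-tc[i]; print(np.linalg.norm(d).round(4),np.degrees(np.arctan2(d[1],d[0])).round(1))
pts={"cap":(A,(122,250),.073),"bTopL":(A,(72,287),.055),"bTopF":(A,(130,320),.055),"bTopR":(A,(190,270),.055),"bBotF":(A,(155,385),0),"bBotR":(A,(205,333),0),
"small":(B,(324,104),.06),"large":(B,(585,367),.055),"es":(A,(340,450),.05),"el":(A,(483,250),.045),
"brBotL":(B,(87,420),0),"brBotR":(B,(230,478),0),"blueCap":(A,(160,97),.073)}
for k,(o,u,z) in pts.items():
    p=P(o,u,z); q=proj(sd,p); print(k,p.round(4),"r",np.hypot(*p[:2]).round(3),"side px",np.round(q,1))
E
```

```text
tray corners/center
[[ 0.4293 -0.087   0.026 ]
 [ 0.4885  0.1112  0.026 ]
 [ 0.6816  0.0532  0.026 ]
 [ 0.6242 -0.1395  0.026 ]
 [ 0.5542 -0.0155  0.026 ]]
0.2068 73.4
0.2016 -16.7
0.2011 -106.6
0.2019 164.9
cap [ 0.5022 -0.4474  0.073 ] r 0.673 side px [329.7 134.7]
bTopL [ 0.5185 -0.4705  0.055 ] r 0.7 side px [326.  136.2]
bTopF [ 0.5272 -0.4338  0.055 ] r 0.683 side px [323.7 139.9]
bTopR [ 0.4896 -0.4227  0.055 ] r 0.647 side px [332.6 141.2]
bBotF [ 0.5231 -0.4381  0.    ] r 0.682 side px [324.7 151.1]
bBotR [ 0.485  -0.4315  0.    ] r 0.649 side px [333.5 151.9]
small [0.4239 0.309  0.06  ] r 0.525 side px [353.1 256.1]
large [0.5155 0.4353 0.055 ] r 0.675 side px [318.1 289.9]
es [ 0.56   -0.3064  0.05  ] r 0.638 side px [314.6 154.9]
el [ 0.422  -0.3012  0.045 ] r 0.518 side px [349.2 157.1]
brBotL [0.5777 0.2496 0.    ] r 0.629 side px [299.8 257. ]
brBotR [0.5841 0.3131 0.    ] r 0.663 side px [295.9 271.8]
blueCap [ 0.4063 -0.4816  0.073 ] r 0.63 side px [352.2 131.6]
```

Run:
```python
import cv2
b=cv2.imread("pics/side0.png")
cv2.imwrite("pics/s1.png",cv2.resize(b[120:330,255:375],None,fx=2.8,fy=2.8,interpolation=cv2.INTER_CUBIC))
```

```text
(no output)
```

View pics/s1.png

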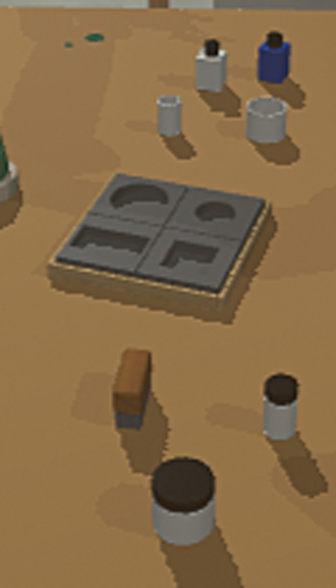

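Tray edges measure 0.201–0.207 m (should be 0.200) with the nest x axis at about −16.6°. Object sizes and reaches look plausible. I'll take the bottle first, so I hover over it with the jaws turned to its flats.

Request:
send_rows:
  commands: [43, 21, -5, 0, 0, -0.122, 1, 43, 21, -5, 0, 0, -0.122, 1, 43, 21, -5, 0, 0, -0.122, 1, 43, 21, -5, 0, 0, -0.122, 1, 43, 21, -5, 0, 0, -0.122, 1]
  force: 40

```text
t: 0.75
ee_pos: [0.4609, -0.4691, 0.2061]
eef_rot: [3.124, -0.335, 0.0]
contact_force: [0.1, -0.6, -0.6]
gripper_width: 0.0854
```

Request:
send_rows:
  commands: [43, 23, -5, 0, 0, 0, 1, 0, 0, 0, 0, 0, 0, 1, 0, 0, 0, 0, 0, 0, 1]

```text
t: 1.05
ee_pos: [0.5031, -0.4463, 0.2007]
eef_rot: [-3.125, 0.323, 0.002]
contact_force: [-0.8, -0.3, 0.6]
gripper_width: 0.0856
```

```bash
cat > look.py <<'E'
import sys,pickle
from station import r
from h import *
n=sys.argv[1]
s=r.get_state(); c=r.camera("wrist"); cv2.imwrite(f"pics/{n}.png",c["image"][:,:,::-1])
pickle.dump((s,c),open(f"{n}.pkl","wb"))
from scipy.spatial.transform import Rotation as Ro
R=Ro.from_rotvec(s["eef_rot"]).as_matrix()
print("t",round(float(s["t"]),2),"pos",s["ee_pos"].round(4),"jaw deg",np.degrees(np.arctan2(R[1,1],R[0,1])).round(1),"z",R[:,2].round(3),"w",round(float(s["gripper_width"]),4),"F",s["contact_force"].round(1))
E
python3 look.py w1
```

```text
t 1.05 pos [ 0.5031 -0.4463  0.2007] jaw deg -101.8 z [-0.001  0.    -1.   ] w 0.0856 F [-0.8 -0.3  0.6]
```

View pics/w1.png

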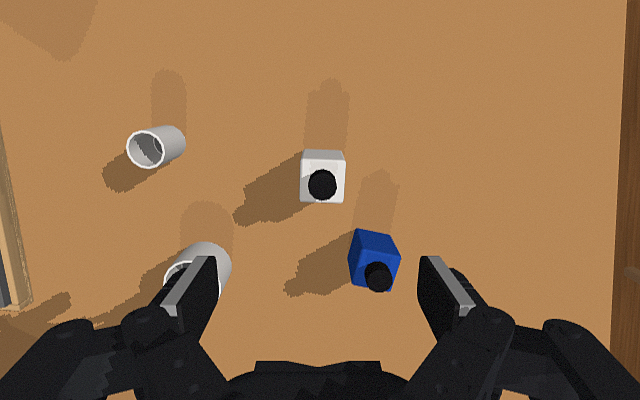

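The wrist view shows the white bottle with its cap at (322,185), the blue one at (377,275) and the open pots on the left. I'll measure the cap and the top face.

Run:
```python
import pickle
from h import *
s,c=pickle.load(open("w1.pkl","rb"));M=wristM(c,s)
for k,u,z in[("cap",(322,185),.073),("TL",(300,203),.055),("TR",(345,203),.055),("BL",(303,151),.0),("BR",(344,151),0.),("backTopL",(302,157),.055),("blue",(378,277),.073),("es",(147,149),.05)]:
    print(k,onplane(c,u,z,M).round(4))
g=cv2.cvtColor(c["image"],cv2.COLOR_RGB2BGR)[130:220,270:370]
cv2.imwrite("pics/w1c.png",cv2.resize(g,None,fx=6,fy=6,interpolation=cv2.INTER_CUBIC))
```

```text
cap [ 0.5048 -0.45    0.073 ]
TL [ 0.4878 -0.4268  0.055 ]
TR [ 0.4796 -0.466   0.055 ]
BL [ 0.5241 -0.4353  0.    ]
BR [ 0.5156 -0.4759  0.    ]
backTopL [ 0.5277 -0.4375  0.055 ]
blue [ 0.4113 -0.4819  0.073 ]
es [ 0.561  -0.3078  0.05  ]
```

View pics/w1c.png

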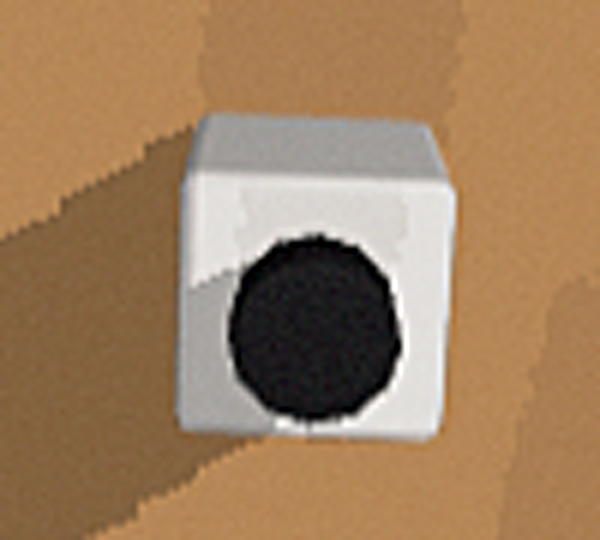

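Corners and cap agree: the bottle's centre is about (0.504, −0.4505), turned 2.4° from the jaws. Descending and gripping.

Request:
send_rows:
  commands: [1, -4, -40, 0, 0, -0.042, 1, 0, 0, -45, 0, 0, 0, 1, 0, 0, -45, 0, 0, 0, 1, 0, 0, -35, 0, 0, 0, 1, 0, 0, -17, 0, 0, 0, 1]

```text
t: 1.6
ee_pos: [0.5001, -0.4504, 0.0151]
eef_rot: [-3.113, 0.395, 0.008]
contact_force: [-0.8, 0.8, -0.3]
gripper_width: 0.0852
```

Request:
send_rows:
  commands: [0, 0, 0, 0, 0, 0, 0, 0, 0, 0, 0, 0, 0, 0, 0, 0, 0, 0, 0, 0, 0, 0, 0, 0, 0, 0, 0, 0, 0, 0, 0, 0, 0, 0, 0]
  force: 40

```text
t: 2.1
ee_pos: [0.5051, -0.4531, 0.0229]
eef_rot: [3.113, -0.391, 0.007]
contact_force: [-0.3, -0.4, 5.8]
gripper_width: 0.0395
```

Request:
send_rows:
  commands: [0, 0, 0, 0, 0, 0, 0, 0, 0, 0, 0, 0, 0, 0, 0, 0, 10, 0, 0, 0, 0, 0, 0, 20, 0, 0, 0, 0, 0, 0, 20, 0, 0, 0, 0]

```text
t: 2.6
ee_pos: [0.5031, -0.4507, 0.0698]
eef_rot: [-3.116, 0.392, 0.002]
contact_force: [-0.9, -1.7, -1.1]
gripper_width: 0.0396
```

```bash
python3 look.py w2
```

```text
t 2.6 pos [ 0.5031 -0.4507  0.0698] jaw deg -104.3 z [-0.001  0.001 -1.   ] w 0.0396 F [-0.9 -1.7 -1.1]
```

View pics/w2.png

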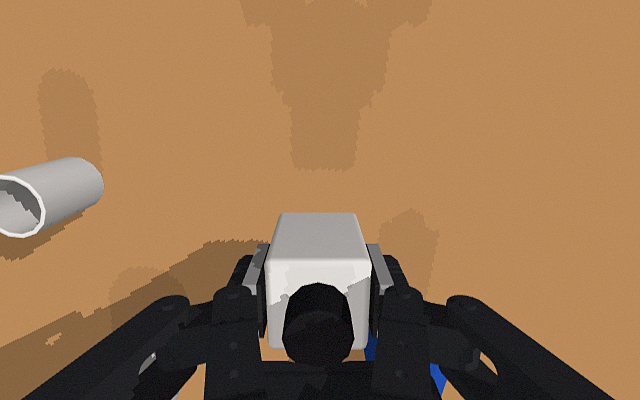

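Bottle held (opening 39.6 mm). Lifting and carrying it over the square nest, with a look at the tray on the way.

Request:
send_rows:
  commands: [0, 0, 40, 0, 0, 0, 0, 0, 0, 40, 0, 0, -0.04, 0, 0, 0, 40, 0, 0, 0, 0, 2, 40, 10, 0, 0, 0, 0, 2, 45, 0, 0, 0, 0, 0]

```text
t: 3.15
ee_pos: [0.5085, -0.3675, 0.2035]
eef_rot: [3.104, -0.457, 0.009]
contact_force: [1.0, 1.1, -1.0]
gripper_width: 0.0396
```

Request:
send_rows:
  commands: [2, 45, 0, 0, 0, 0, 0, 2, 45, 0, 0, 0, 0, 0, 2, 45, 0, 0, 0, 0, 0, 2, 45, 0, 0, 0, 0, 0, 2, 45, 0, 0, 0, 0, 0]

```text
t: 3.65
ee_pos: [0.517, -0.1393, 0.1993]
eef_rot: [-3.109, 0.455, -0.001]
contact_force: [1.1, 0.4, -0.8]
gripper_width: 0.0399
```

Request:
send_rows:
  commands: [2, 45, 0, 0, 0, 0, 0, 2, 45, 0, 0, 0, 0, 0, 2, 45, 0, 0, 0, 0, 0, 0, 0, 0, 0, 0, 0, 0, 0, 0, 0, 0, 0, 0, 0]

```text
t: 4.15
ee_pos: [0.5232, -0.0053, 0.1993]
eef_rot: [3.109, -0.45, 0.0]
contact_force: [0.1, -0.5, -1.1]
gripper_width: 0.0397
```

```bash
python3 look.py w3
```

```text
t 4.15 pos [ 0.5232 -0.0053  0.1993] jaw deg -106.5 z [ 0.    -0.001 -1.   ] w 0.0397 F [ 0.1 -0.5 -1.1]
```

View pics/w3.png

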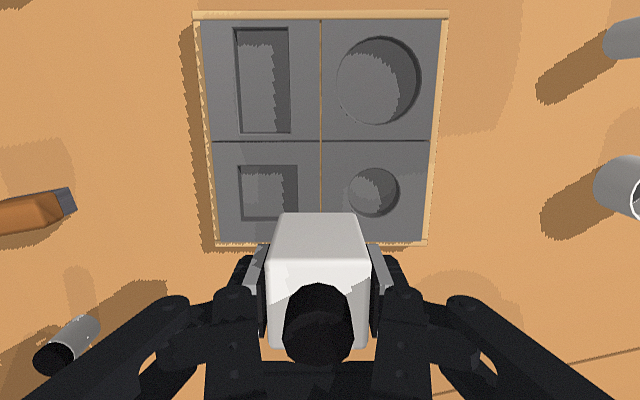

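The wrist view shows the whole tray: centre cross at (320,141), oblong (262,80), large (379,80), square (268,192), small (374,191).

Run:
```python
import pickle
from h import *
s,c=pickle.load(open("w3.pkl","rb"));M=wristM(c,s)
for k,u,z in[("cross",(320,141),.026),("cTL",(201,20),.026),("cTR",(442,20),.026),("cBL",(213,243),.026),("small",(374,191.5),.026),("large",(379,80.5),.026),("sq",(268.3,192),.026),("obl",(262,80),.026)]:
    print(k,onplane(c,u,z,M).round(4))
g=cv2.cvtColor(c["image"],cv2.COLOR_RGB2BGR)[0:255,185:455]
cv2.imwrite("pics/w3c.png",cv2.resize(g,None,fx=2.3,fy=2.3,interpolation=cv2.INTER_CUBIC))
```

```text
cross [ 0.5536 -0.0164  0.026 ]
cTL [0.6786 0.0506 0.026 ]
cTR [ 0.6214 -0.1427  0.026 ]
cBL [0.4858 0.1161 0.026 ]
small [ 0.4923 -0.0526  0.026 ]
large [ 0.5897 -0.0809  0.026 ]
sq [0.5208 0.0452 0.026 ]
obl [0.6192 0.0174 0.026 ]
```

View pics/w3c.png

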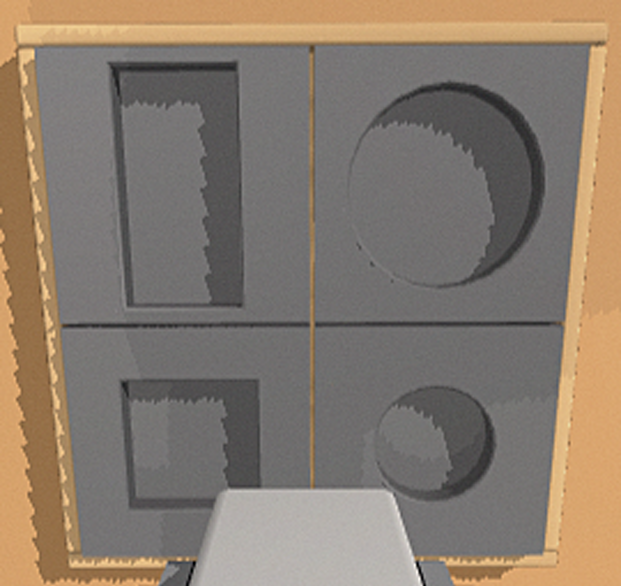

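Both cameras agree on the nest centres to about 3 mm (square ≈ (0.5213, 0.0455), yaw −16.5°). Lowering the bottle.

Request:
send_rows:
  commands: [-1, 25, 0, 0, 0, 0, 0, -1, 26, 0, 0, 0, 0, 0, 0, 0, 0, 0, 0, 0, 0, 0, 0, -40, 0, 0, 0, 0, 0, 0, -40, 0, 0, 0, 0]

```text
t: 4.7
ee_pos: [0.5232, 0.043, 0.1203]
eef_rot: [3.108, -0.457, 0.008]
contact_force: [-0.7, 0.4, -1.2]
gripper_width: 0.0391
```

Request:
send_rows:
  commands: [0, 0, -40, 0, 0, 0, 0, 0, 0, -20, 0, 0, 0, 0, 0, 0, -15, 0, 0, 0, 0, 0, 0, -8, 0, 0, 0, 0, 0, 0, 0, 0, 0, 0, 0]

```text
t: 5.2
ee_pos: [0.5213, 0.044, 0.0359]
eef_rot: [3.108, -0.456, -0.001]
contact_force: [-0.3, -0.5, -0.3]
gripper_width: 0.0396
```

```bash
python3 look.py w4; python3 -c "
from station import r
import cv2
c=r.camera('scene')['image'][:,:,::-1];cv2.imwrite('pics/s4.png',cv2.resize(c[120:270,230:420],None,fx=4,fy=4))"
```

```text
t 5.2 pos [0.5213 0.044  0.0359] jaw deg -106.7 z [-0.001 -0.    -1.   ] w 0.0396 F [-0.3 -0.5 -0.3]
```

View pics/w4.png

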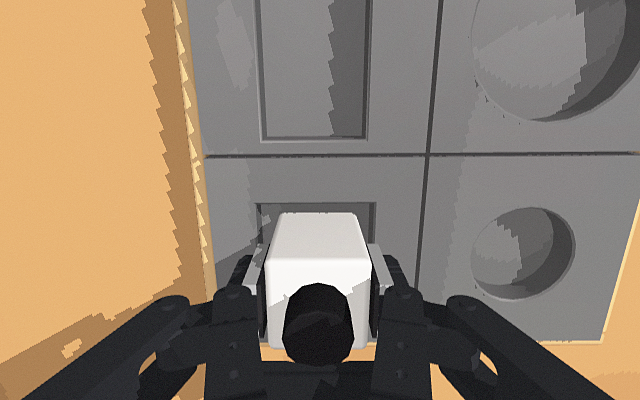

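View pics/s4.png

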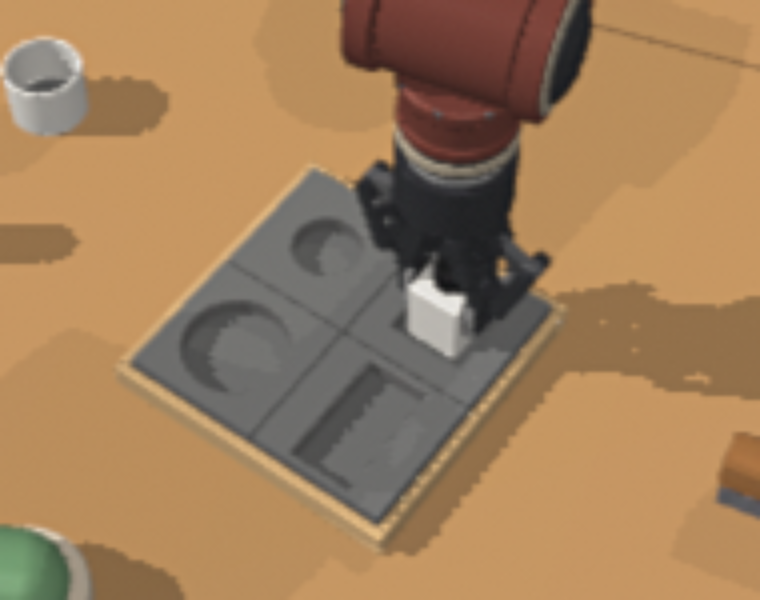

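Run:
```python
import pickle
from h import *
s,c=pickle.load(open("w4.pkl","rb"));M=wristM(c,s)
R=np.radians(-16.5);ex=np.array([np.cos(R),np.sin(R)]);ey=np.array([-ex[1],ex[0]])
for k,u,z in[("botfar",(317,212),.0165),("recfar",(317,203),.026),("recL",(258,230),.026),("recR",(375,230),.026),("bL",(281,213),.0165),("bR",(356,213),.0165),("cross",(427,155),.026)]:
    p=onplane(c,u,z,M)[:2]; print(k,p.round(4),"along ex,ey rel TCP",(1e3*(p-s["ee_pos"][:2])@np.c_[ex,ey]).round(1))
```

```text
botfar [0.5384 0.0396] along ex,ey rel TCP [17.6  0.6]
recfar [0.5459 0.0373] along ex,ey rel TCP [25.5  0.6]
recL [0.541  0.0685] along ex,ey rel TCP [11.9 29.1]
recR [0.5248 0.0145] along ex,ey rel TCP [ 11.7 -27.3]
bL [0.5431 0.0571] along ex,ey rel TCP [17.1 18.8]
bR [0.5322 0.0209] along ex,ey rel TCP [ 17.  -19.1]
cross [ 0.5535 -0.0167] along ex,ey rel TCP [ 48.1 -49.1]
```

Gaps of 8 mm on every side (8 mm nominal), so it's centred. Lowering the last few mm and releasing.

Request:
send_rows:
  commands: [0, 1, -3, 0, 0, 0, 0, 0, 0, -2, 0, 0, 0, 0, 0, 0, 0, 0, 0, 0, 0, 0, 0, 0, 0, 0, 0, 0.3, 0, 0, 0, 0, 0, 0, 0.7]

```text
t: 5.8
ee_pos: [0.5227, 0.0459, 0.0329]
eef_rot: [-3.108, 0.454, -0.005]
contact_force: [0.0, -0.4, 0.2]
gripper_width: 0.0533
```

Request:
send_rows:
  commands: [0, 0, 0, 0, 0, 0, 0.7, 0, 0, 0, 0, 0, 0, 0.7, 0, 0, 20, 0, 0, 0, 0.7, 0, 0, 40, 0, 0, 0, 0.8, 0, 0, 40, 0, 0, 0, 1]

```text
t: 6.3
ee_pos: [0.5203, 0.0459, 0.1311]
eef_rot: [3.108, -0.454, -0.005]
contact_force: [1.0, 0.0, 0.0]
gripper_width: 0.0803
```

```bash
python3 look.py w5
```

```text
t 6.3 pos [0.5203 0.0459 0.1311] jaw deg -106.6 z [-0.003  0.    -1.   ] w 0.0803 F [1. 0. 0.]
```

View pics/w5.png

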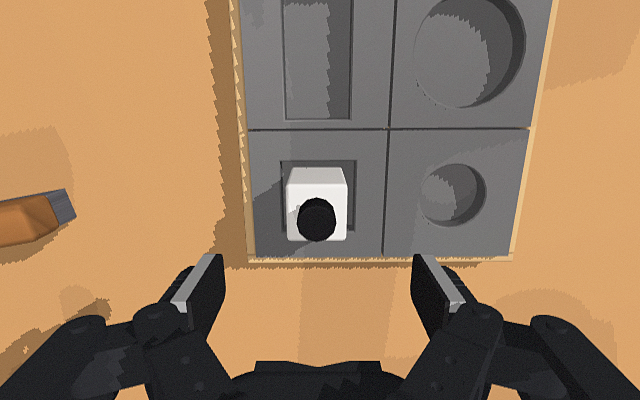

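Bottle seated upright in the square recess, cap at (317,217). Next the brush: hover over it with the jaws across its width.

```bash
python3 -c "
from station import r
print(r.get_state()['joint_pos'].round(3))"
```

```text
[-0.054 -0.115  1.933  0.     1.313  1.806]
```

Request:
send_rows:
  commands: [0, 0, 40, 0, 0, -0.14, 1, 0, 10, 29, 0, 0, -0.14, 1, 6, 28, 0, 0, 0, -0.14, 1, 6, 28, 0, 0, 0, -0.14, 1, 6, 28, 0, 0, 0, -0.14, 1]

```text
t: 6.85
ee_pos: [0.5397, 0.1407, 0.2005]
eef_rot: [-2.759, 1.501, -0.001]
contact_force: [0.1, 0.3, -0.2]
gripper_width: 0.0853
```

Request:
send_rows:
  commands: [6, 28, 0, 0, 0, -0.14, 1, 6, 28, 0, 0, 0, -0.14, 1, 6, 28, 0, 0, 0, -0.14, 1, 6, 28, 0, 0, 0, -0.14, 1, 6, 31, 0, 0, 0, -0.14, 1]

```text
t: 7.35
ee_pos: [0.5867, 0.1655, 0.1902]
eef_rot: [-2.24, 2.065, 0.124]
contact_force: [0.3, -0.0, -0.1]
gripper_width: 0.0853
```

Request:
send_rows:
  commands: [0, 0, 0, 0, 0, 0, 1, 0, 0, 0, 0, 0, 0, 1]

```text
t: 7.55
ee_pos: [0.5856, 0.1646, 0.1896]
eef_rot: [-2.242, 2.067, 0.125]
contact_force: [-1.4, 0.5, -0.8]
gripper_width: 0.0851
```

```bash
python3 look.py w6;python3 -c "
from station import r
print(r.get_state()['joint_pos'].round(3))"
```

```text
t 7.55 pos [0.5856 0.1646 0.1896] jaw deg -175.4 z [ 0.001  0.121 -0.993] w 0.0851 F [-1.4  0.5 -0.8]
[0.097 0.023 1.716 0.123 1.39  3.135]
```

View pics/w6.png

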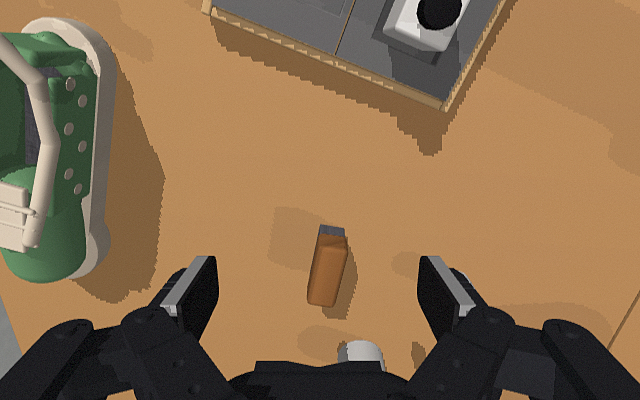

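The last joint hit its range and the tool tilted slightly. I'll go the other way round (jaw at about −6°) and remove the tilt. This view already shows the brush at (327,265), so I'll measure it first.

Run:
```python
import pickle
from h import *
s,c=pickle.load(open("w6.pkl","rb"));M=wristM(c,s)
g=cv2.cvtColor(c["image"],cv2.COLOR_RGB2BGR)[215:315,290:365]
cv2.imwrite("pics/w6c.png",cv2.resize(g,None,fx=6,fy=6,interpolation=cv2.INTER_CUBIC))
for k,u,z in[("TL",(319,238),.045),("TR",(345.5,238),.045),("BR",(334,304),.045),("BL",(307.5,301),.045)]:
    print(k,onplane(c,u,z,M).round(4))
```

```text
TL [0.5809 0.2394 0.045 ]
TR [0.5561 0.2372 0.045 ]
BR [0.559  0.3166 0.045 ]
BL [0.5865 0.3151 0.045 ]
```

View pics/w6c.png

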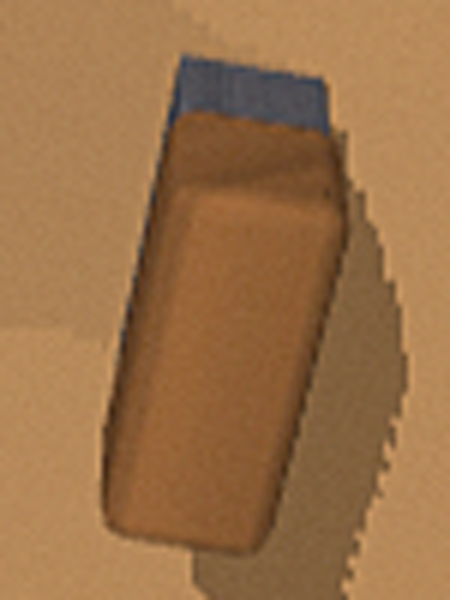

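Request:
send_rows:
  commands: [0, 0, 5, -0.06, 0, 0.12, 1, 0, 0, 5, -0.06, 0, 0.12, 1, -2, 12, 0, 0, 0, 0.148, 1, -2, 12, 0, 0, 0, 0.148, 1, -2, 12, 0, 0, 0, 0.148, 1]

```text
t: 8.1
ee_pos: [0.5793, 0.2026, 0.2007]
eef_rot: [2.887, -1.216, -0.012]
contact_force: [0.4, -0.5, 1.1]
gripper_width: 0.0855
```

Request:
send_rows:
  commands: [-2, 12, 0, 0, 0, 0.148, 1, -2, 12, 0, 0, 0, 0.148, 1, -2, 12, 0, 0, 0, 0.148, 1, -2, 12, 0, 0, 0, 0.148, 1, -2, 12, 0, 0, 0, 0.148, 1]

```text
t: 8.6
ee_pos: [0.5691, 0.2626, 0.2006]
eef_rot: [3.128, -0.09, -0.006]
contact_force: [-0.3, -0.3, 0.2]
gripper_width: 0.0854
```

Request:
send_rows:
  commands: [0, 10, 0, 0, 0, 0.148, 1, 0, 9, 0, 0, 0, 0.148, 1, 0, 0, 0, 0, 0, 0.148, 1, 0, 0, 0, 0, 0, 0.148, 1, 0, 0, 0, 0, 0, 0.148, 1]

```text
t: 9.1
ee_pos: [0.5692, 0.2812, 0.2006]
eef_rot: [2.948, 1.048, 0.001]
contact_force: [0.6, 0.5, -0.4]
gripper_width: 0.0855
```

Request:
send_rows:
  commands: [0, 0, 0, 0, 0, 0.148, 1, 0, 0, 0, 0, 0, 0.148, 1, 0, 0, 0, 0, 0, 0.148, 1, 0, 0, 0, 0, 0, 0.148, 1, 0, 0, 0, 0, 0, 0.1, 1]

```text
t: 9.6
ee_pos: [0.5692, 0.2811, 0.2006]
eef_rot: [2.42, 1.984, 0.008]
contact_force: [-0.1, -0.4, 0.4]
gripper_width: 0.0855
```

Request:
send_rows:
  commands: [0, 0, 0, 0, 0, 0, 1, 0, 0, 0, 0, 0, 0, 1]

```text
t: 9.8
ee_pos: [0.5694, 0.2807, 0.2005]
eef_rot: [2.428, 1.975, 0.008]
contact_force: [-0.1, 0.3, 0.3]
gripper_width: 0.0854
```

```bash
python3 look.py w7;python3 -c "
from station import r
print(r.get_state()['joint_pos'].round(3))"
```

```text
t 9.8 pos [0.5694 0.2807 0.2005] jaw deg -11.8 z [ 0.011 -0.006 -1.   ] w 0.0854 F [-0.1  0.3  0.3]
[ 0.345  0.091  1.625 -0.01   1.417  0.551]
```

View pics/w7.png

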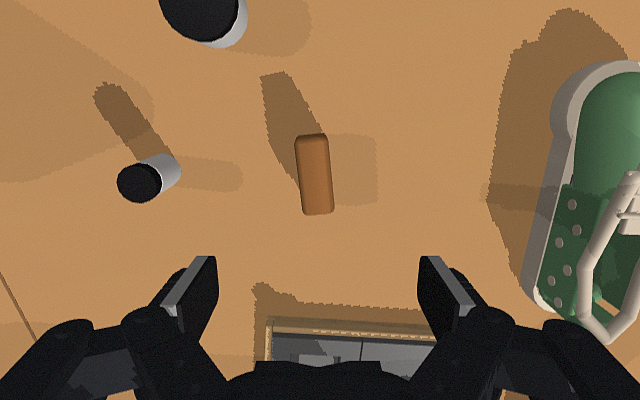

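Run:
```python
import pickle
from h import *
s,c=pickle.load(open("w7.pkl","rb"));M=wristM(c,s)
im=c["image"];g=cv2.cvtColor(im,cv2.COLOR_RGB2BGR)[120:230,280:350]
cv2.imwrite("pics/w7c.png",cv2.resize(g,None,fx=5,fy=5,interpolation=cv2.INTER_CUBIC))
hsv=cv2.cvtColor(im,cv2.COLOR_RGB2HSV)
for u in[(310,180),(310,140),(270,180),(280,120)]: print(hsv[u[1],u[0]],end=" ")
P=[onplane(c,u,.045,M) for u in[(295,143),(326,142),(335,212),(304,214)]]
print(np.round(P,4),np.mean(P,0).round(4))
for a,b in((0,3),(1,2),(0,1),(3,2)): d=P[b]-P[a]; print(np.linalg.norm(d).round(4),np.degrees(np.arctan2(d[1],d[0])).round(1))
pl=onplane(c,(203,3),.055,M); ps=onplane(c,(139,183),.06,M); print("large?",pl.round(4),"small",ps.round(4))
```

```text
[ 14 166 146] [ 14 155 123] [ 15 132 188] [ 14 132 135] [[0.5597 0.315  0.045 ]
 [0.5863 0.3103 0.045 ]
 [0.5817 0.2451 0.045 ]
 [0.5532 0.2492 0.045 ]] [0.5702 0.2799 0.045 ]
0.0662 -95.6
0.0654 -94.0
0.027 -10.0
0.0288 -8.1
large? [0.5165 0.4326 0.055 ] small [0.4235 0.3112 0.06  ]
```

View pics/w7c.png

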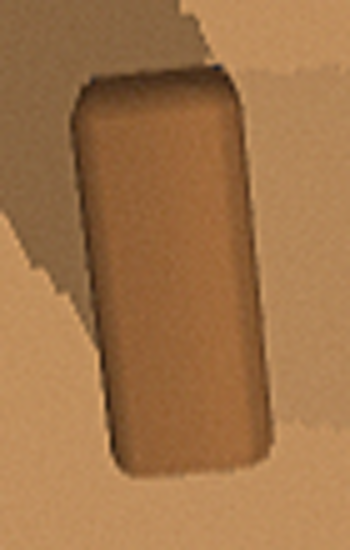

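Brush at (0.570, 0.280), long axis about 84.8° (edge 66 mm on the flat of the rounded top). It agrees with the scene estimate. Turning 6°, descending and gripping.

Request:
send_rows:
  commands: [1, -1, -40, 0.006, 0.011, 0.105, 1, 0, 0, -45, 0, 0, 0, 1, 0, 0, -45, 0, 0, 0, 1, 0, 0, -35, 0, 0, 0, 1, 0, 0, -17, 0, 0, 0, 1]

```text
t: 10.35
ee_pos: [0.568, 0.2782, 0.0139]
eef_rot: [-2.328, -2.106, 0.009]
contact_force: [0.2, 0.1, -0.2]
gripper_width: 0.0855
```

Request:
send_rows:
  commands: [0, 0, 0, 0, 0, 0, 1, 0, 0, 0, 0, 0, 0, 0, 0, 0, 0, 0, 0, 0, 0, 0, 0, 0, 0, 0, 0, 0, 0, 0, 0, 0, 0, 0, 0]

```text
t: 10.85
ee_pos: [0.5719, 0.2794, 0.0203]
eef_rot: [2.328, 2.108, 0.005]
contact_force: [-2.8, -0.5, 5.0]
gripper_width: 0.0295
```

Request:
send_rows:
  commands: [0, 0, 0, 0, 0, 0, 0, 0, 0, 0, 0, 0, 0, 0, 0, 0, 0, 0, 0, 0, 0, 0, 0, 0, 0, 0, 0, 0]

```text
t: 11.25
ee_pos: [0.5721, 0.2794, 0.0203]
eef_rot: [2.328, 2.107, 0.005]
contact_force: [-0.9, -0.4, 6.5]
gripper_width: 0.0294
```

```bash
python3 look.py w8
```

```text
t 11.25 pos [0.5721 0.2794 0.0203] jaw deg -5.7 z [ 0.003  0.001 -1.   ] w 0.0294 F [-0.9 -0.4  6.5]
```

View pics/w8.png

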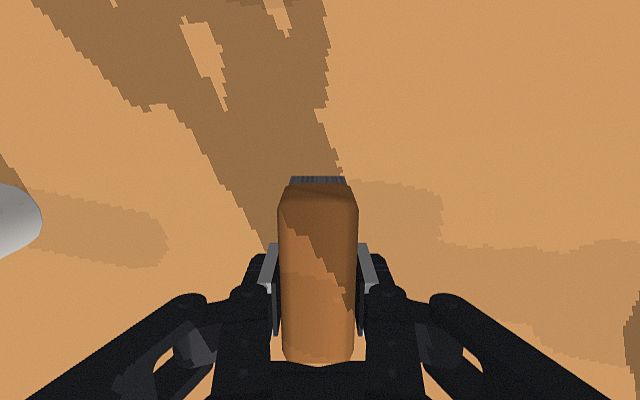

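Brush gripped across its width (29.4 mm). Lift, turn −101° and carry it over the oblong nest.

Request:
send_rows:
  commands: [0, 0, 15, 0, 0, 0, 0, 0, 0, 40, 0, 0, 0, 0, 0, 0, 45, 0, 0, 0, 0, 0, 0, 45, 0, 0, -0.146, 0, 0, -10, 35, 0, 0, -0.146, 0]

```text
t: 11.8
ee_pos: [0.5711, 0.2697, 0.2023]
eef_rot: [2.615, 1.74, 0.006]
contact_force: [0.1, -0.6, -0.9]
gripper_width: 0.0291
```

Request:
send_rows:
  commands: [4, -24, 0, 0, 0, -0.147, 0, 4, -24, 0, 0, 0, -0.147, 0, 4, -24, 0, 0, 0, -0.147, 0, 4, -24, 0, 0, 0, -0.147, 0, 4, -24, 0, 0, 0, -0.147, 0]

```text
t: 12.3
ee_pos: [0.5905, 0.1479, 0.1987]
eef_rot: [3.066, 0.683, 0.001]
contact_force: [0.0, -0.2, -0.4]
gripper_width: 0.0295
```

Request:
send_rows:
  commands: [4, -24, 0, 0, 0, -0.147, 0, 4, -24, 0, 0, 0, -0.147, 0, 4, -24, 0, 0, 0, -0.147, 0, 5, -24, 0, 0, 0, -0.147, 0, 5, -24, 0, 0, 0, -0.147, 0]

```text
t: 12.8
ee_pos: [0.6126, 0.028, 0.1987]
eef_rot: [3.107, -0.464, 0.001]
contact_force: [0.7, 1.0, 0.4]
gripper_width: 0.0289
```

Request:
send_rows:
  commands: [5, -12, 0, 0, 0, 0, 0, 0, 0, 0, 0, 0, 0, 0, 0, 0, 0, 0, 0, 0, 0]

```text
t: 13.1
ee_pos: [0.6177, 0.0174, 0.1983]
eef_rot: [-3.109, 0.452, -0.0]
contact_force: [0.0, -0.1, -1.2]
gripper_width: 0.0293
```

```bash
python3 look.py w9
```

```text
t 13.1 pos [0.6177 0.0174 0.1983] jaw deg -106.5 z [ 0.  0. -1.] w 0.0293 F [ 0.  -0.1 -1.2]
```

View pics/w9.png

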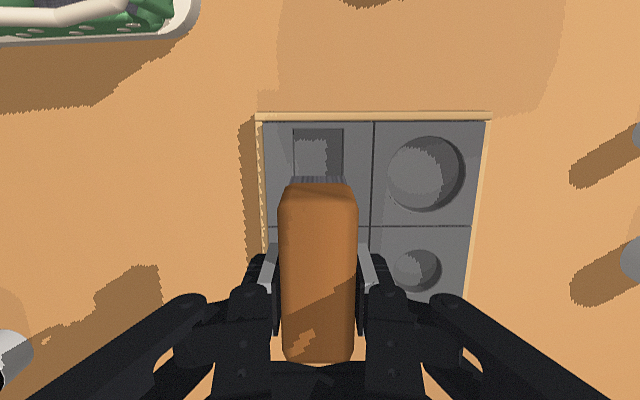

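```bash
cat > rel.py <<'E'
import pickle
from h import *
def rel(n,pts,yaw=-16.5):
    s,c=pickle.load(open(n+".pkl","rb"));M=wristM(c,s)
    R=np.radians(yaw);ex=np.array([np.cos(R),np.sin(R)]);ey=np.array([-ex[1],ex[0]])
    for k,u,z in pts:
        p=onplane(c,u,z,M)[:2]; print(k,p.round(4),"rel ex,ey mm",(1e3*(p-s["ee_pos"][:2])@np.c_[ex,ey]).round(1))
E
python3 - <<'E'
from rel import *
rel("w9",[("bristfar",(317,177),.178),("bristL",(292,177),.178),("bristR",(345,177),.178),("recTL",(293,129),.026),("recTR",(344,129),.026),("cross",(372,226),.026),("grL",(262,122),.026),("grR",(486,122),.026)])
E
```

```text
bristfar [0.6519 0.008 ] rel ex,ey mm [35.5  0.6]
bristL [0.6554 0.0197] rel ex,ey mm [35.5 12.9]
bristR [ 0.648  -0.0052] rel ex,ey mm [ 35.5 -13.1]
recTL [0.6656 0.0269] rel ex,ey mm [43.3 22.7]
recTR [ 0.6524 -0.0175] rel ex,ey mm [ 43.3 -23.7]
cross [ 0.553  -0.0192] rel ex,ey mm [-51.6 -53.5]
grL [0.6796 0.0519] rel ex,ey mm [49.6 50.7]
grR [ 0.6219 -0.1423] rel ex,ey mm [  49.4 -152. ]
```

Recess centre is 0.7 mm back and the brush sits 2.5 mm forward in the hand, so I correct by (−3, +1) mm and lower.

Request:
send_rows:
  commands: [-3, 0, -30, 0, 0, 0, 0, 0, 0, -45, 0, 0, 0, 0, 0, 0, -40, 0, 0, 0, 0, 0, 0, -25, 0, 0, 0, 0, 0, 0, -15, 0, 0, 0, 0]

```text
t: 13.65
ee_pos: [0.6126, 0.0183, 0.04]
eef_rot: [3.109, -0.451, -0.007]
contact_force: [0.5, -0.1, 0.6]
gripper_width: 0.0299
```

Request:
send_rows:
  commands: [0, 0, -7, 0, 0, 0, 0, 0, 0, 0, 0, 0, 0, 0, 0, 0, 0, 0, 0, 0, 0]

```text
t: 13.95
ee_pos: [0.6162, 0.0171, 0.038]
eef_rot: [3.108, -0.454, 0.005]
contact_force: [-0.7, 1.0, -0.2]
gripper_width: 0.0297
```

```bash
python3 look.py w10
```

```text
t 13.95 pos [0.6162 0.0171 0.038 ] jaw deg -106.6 z [ 0.003 -0.001 -1.   ] w 0.0297 F [-0.7  1.  -0.2]
```

View pics/w10.png

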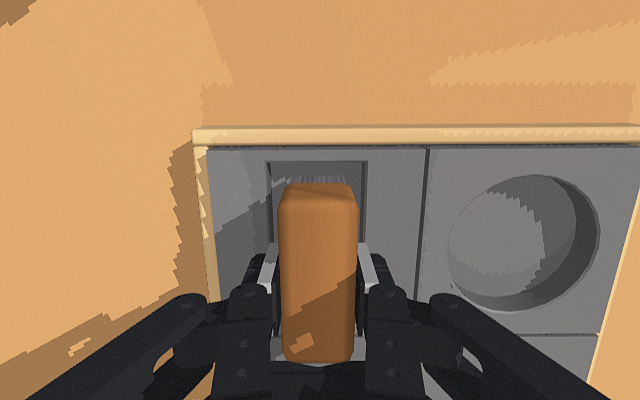

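The brush is inside the oblong recess with a visible gap at (317,170) and both sides (267/365). Seat and release.

Request:
send_rows:
  commands: [0, 0, -4, 0, 0, 0, 0, 0, 0, -2, 0, 0, 0, 0, 0, 0, 0, 0, 0, 0, 0, 0, 0, 0, 0, 0, 0, 0.3, 0, 0, 0, 0, 0, 0, 0.6]

```text
t: 14.5
ee_pos: [0.6149, 0.0169, 0.0303]
eef_rot: [3.108, -0.455, 0.001]
contact_force: [0.4, 0.6, 0.0]
gripper_width: 0.0426
```

Request:
send_rows:
  commands: [0, 0, 0, 0, 0, 0, 0.6, 0, 0, 0, 0, 0, 0, 0.6, 0, 0, 20, 0, 0, 0, 0.6, 0, 0, 40, 0, 0, 0, 0.7, 0, 0, 40, 0, 0, 0, 1]

```text
t: 15.0
ee_pos: [0.6135, 0.017, 0.1296]
eef_rot: [3.108, -0.455, -0.005]
contact_force: [0.1, -0.5, 0.7]
gripper_width: 0.0724
```

Request:
send_rows:
  commands: [0, 0, 30, 0, 0, 0, 1, 0, 0, 0, 0, 0, 0, 1]

```text
t: 15.2
ee_pos: [0.6181, 0.0167, 0.1666]
eef_rot: [-3.108, 0.455, -0.017]
contact_force: [0.5, 0.8, 0.4]
gripper_width: 0.0852
```

```bash
python3 look.py w11
```

```text
t 15.2 pos [0.6181 0.0167 0.1666] jaw deg -106.6 z [ 0.011 -0.001 -1.   ] w 0.0852 F [0.5 0.8 0.4]
```

View pics/w11.png

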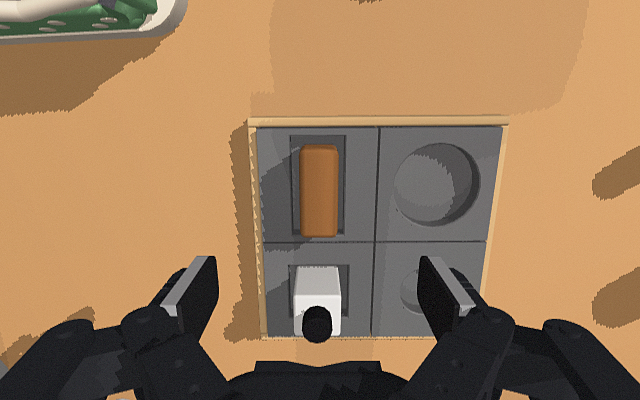

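Brush seated at (318,190) in the oblong recess, bottle still good. Next the small lidded pot, same yaw throughout.

Request:
send_rows:
  commands: [-10, 20, 30, 0, 0, 0, 1, -26, 39, 0, 0, 0, 0, 1, -26, 39, 0, 0, 0, 0, 1, -26, 39, 0, 0, 0, 0, 1, -26, 39, 0, 0, 0, 0, 1]

```text
t: 15.75
ee_pos: [0.4985, 0.1939, 0.1878]
eef_rot: [3.107, -0.456, -0.005]
contact_force: [0.5, 0.5, 0.5]
gripper_width: 0.0853
```

Request:
send_rows:
  commands: [-26, 39, 0, 0, 0, 0, 1, -26, 39, 0, 0, 0, 0, 1, -26, 39, 0, 0, 0, 0, 1, 0, 0, 0, 0, 0, 0, 1, 0, 0, 0, 0, 0, 0, 1]

```text
t: 16.25
ee_pos: [0.4214, 0.3101, 0.1882]
eef_rot: [3.106, -0.451, -0.003]
contact_force: [0.0, -0.8, 0.7]
gripper_width: 0.085
```

```bash
python3 look.py w12
```

```text
t 16.25 pos [0.4214 0.3101 0.1882] jaw deg -106.5 z [-0.002 -0.002 -1.   ] w 0.085 F [ 0.  -0.8  0.7]
```

View pics/w12.png

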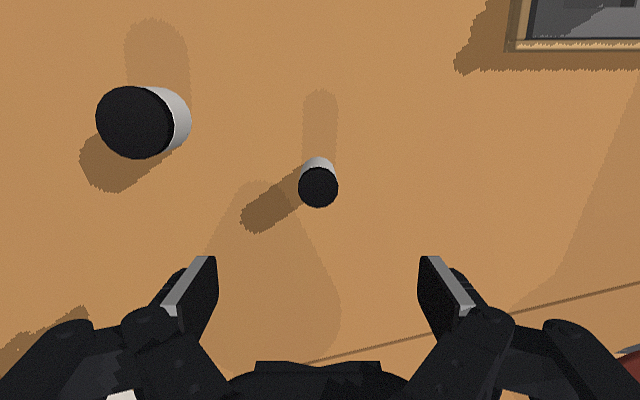

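Small lidded pot: lid at (318,187). Large lidded pot: lid at (134,122).

Run:
```python
from rel import *
rel("w12",[("small",(318,187),.06),("lidL",(298,187),.06),("lidR",(338,187),.06),("large",(134.5,122.5),.055)])
```

```text
small [0.4218 0.3096] rel ex,ey mm [ 0.5 -0.4]
lidL [0.4265 0.3254] rel ex,ey mm [ 0.5 16.1]
lidR [0.4171 0.2938] rel ex,ey mm [  0.5 -16.8]
large [0.5126 0.4341] rel ex,ey mm [ 52.2 144.9]
```

Lid diameter reads 33 mm (34 nominal), and the tool is centred over it. Descend and grip.

Request:
send_rows:
  commands: [0, 0, -35, 0, 0, 0, 1, 0, 0, -45, 0, 0, 0, 1, 0, 0, -40, 0, 0, 0, 1, 0, 0, -28, 0, 0, 0, 1, 0, 0, -16, 0, 0, 0, 1]

```text
t: 16.8
ee_pos: [0.4214, 0.307, 0.0221]
eef_rot: [3.104, -0.459, -0.007]
contact_force: [-1.2, 0.6, 0.5]
gripper_width: 0.0852
```

Request:
send_rows:
  commands: [0, 0, 0, 0, 0, 0, 1, 0, 0, 0, 0, 0, 0, 0, 0, 0, 0, 0, 0, 0, 0, 0, 0, 0, 0, 0, 0, 0, 0, 0, 0, 0, 0, 0, 0]

```text
t: 17.3
ee_pos: [0.4238, 0.3103, 0.0277]
eef_rot: [-3.108, 0.455, -0.004]
contact_force: [-0.9, -0.5, 1.1]
gripper_width: 0.0329
```

Request:
send_rows:
  commands: [0, 0, 0, 0, 0, 0, 0, 0, 0, 0, 0, 0, 0, 0, 0, 0, 0, 0, 0, 0, 0, 0, 0, 0, 0, 0, 0, 0]

```text
t: 17.7
ee_pos: [0.4238, 0.3103, 0.0277]
eef_rot: [-3.108, 0.454, -0.004]
contact_force: [0.0, -2.2, 5.7]
gripper_width: 0.0328
```

```bash
python3 look.py w13
```

```text
t 17.7 pos [0.4238 0.3103 0.0277] jaw deg -106.6 z [ 0.002  0.    -1.   ] w 0.0328 F [ 0.  -2.2  5.7]
```

View pics/w13.png

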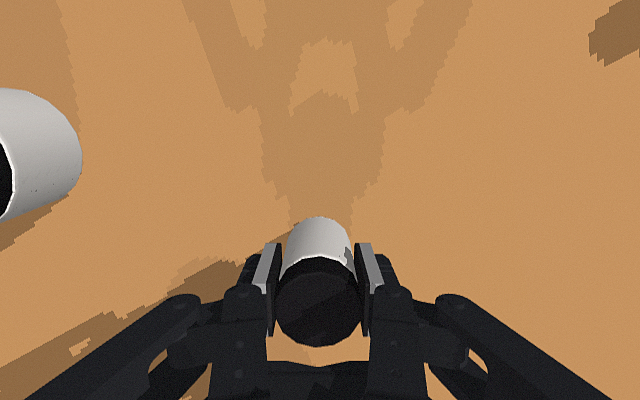

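Small pot held (32.8 mm). Lift and carry to the small round nest.

Request:
send_rows:
  commands: [0, 0, 15, 0, 0, 0, 0, 0, 0, 40, 0, 0, 0, 0, 0, 0, 45, 0, 0, 0, 0, 0, -10, 45, 0, 0, 0, 0, 7, -32, 25, 0, 0, 0, 0]

```text
t: 18.25
ee_pos: [0.4307, 0.2698, 0.2018]
eef_rot: [-3.105, 0.448, -0.009]
contact_force: [0.5, -0.6, 0.8]
gripper_width: 0.0332
```

Request:
send_rows:
  commands: [8, -40, 0, 0, 0, 0, 0, 8, -40, 0, 0, 0, 0, 0, 8, -40, 0, 0, 0, 0, 0, 8, -40, 0, 0, 0, 0, 0, 8, -40, 0, 0, 0, 0, 0]

```text
t: 18.75
ee_pos: [0.4696, 0.0666, 0.197]
eef_rot: [-3.108, 0.454, -0.002]
contact_force: [0.3, 0.4, 0.2]
gripper_width: 0.0324
```

Request:
send_rows:
  commands: [8, -40, 0, 0, 0, 0, 0, 8, -40, 0, 0, 0, 0, 0, 6, -40, 0, 0, 0, 0, 0, 0, 0, 0, 0, 0, 0, 0, 0, 0, 0, 0, 0, 0, 0]

```text
t: 19.25
ee_pos: [0.4916, -0.0524, 0.1966]
eef_rot: [-3.108, 0.458, -0.001]
contact_force: [-0.5, 0.4, -1.4]
gripper_width: 0.033
```

```bash
python3 look.py w14
```

```text
t 19.25 pos [ 0.4916 -0.0524  0.1966] jaw deg -106.8 z [ 0.  0. -1.] w 0.033 F [-0.5  0.4 -1.4]
```

View pics/w14.png

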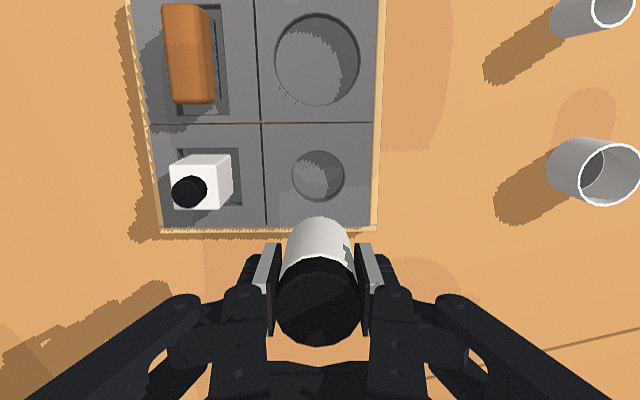

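Run:
```python
from rel import *
rel("w14",[("rec",(318,176),.026),("recL",(292,176),.026),("recR",(344,176),.026),("recTop",(318,151),.026),("cross",(264,124),.026),("potfar",(318,217),.169),("large",(317,59),.026)])
```

```text
rec [ 0.4915 -0.0523] rel ex,ey mm [-0.2  0. ]
recL [ 0.4985 -0.0288] rel ex,ey mm [-0.1 24.5]
recR [ 0.4844 -0.0758] rel ex,ey mm [ -0.3 -24.5]
recTop [ 0.5141 -0.0591] rel ex,ey mm [23.5 -0.1]
cross [ 0.5516 -0.0196] rel ex,ey mm [48.2 48.5]
potfar [ 0.5031 -0.0557] rel ex,ey mm [11.9  0.1]
large [ 0.5901 -0.0811] rel ex,ey mm [102.5   0.5]
```

Run:
```python
from rel import *
rel("w14",[("lidfar",(317,256),.229),("lidnear",(317,347),.229),("basefar",(318,216),.169),("basefar2",(318,214),.169)])
rel("w13",[("lidfar",(317,256),.06),("lidnear",(317,347),.06),("basefar",(318,216),.0)])
```

```text
lidfar [ 0.5103 -0.0574] rel ex,ey mm [19.4  0.5]
lidnear [ 0.4728 -0.0461] rel ex,ey mm [-19.9   0.7]
basefar [ 0.5036 -0.0558] rel ex,ey mm [12.5  0.1]
basefar2 [ 0.5047 -0.0561] rel ex,ey mm [13.6  0.1]
lidfar [0.4424 0.3053] rel ex,ey mm [19.2  0.5]
lidnear [0.4048 0.3166] rel ex,ey mm [-20.    0.6]
basefar [0.4358 0.3069] rel ex,ey mm [12.5  0.1]
```

The pot sits about 3 mm toward −ex in the hand, so I correct (+3, −1) and lower.

Request:
send_rows:
  commands: [3, -1, -30, 0, 0, 0, 0, 0, 0, -45, 0, 0, 0, 0, 0, 0, -35, 0, 0, 0, 0, 0, 0, -25, 0, 0, 0, 0, 0, 0, -13, 0, 0, 0, 0]

```text
t: 19.8
ee_pos: [0.4927, -0.051, 0.0455]
eef_rot: [-3.108, 0.451, 0.007]
contact_force: [-0.4, 0.4, -1.3]
gripper_width: 0.0332
```

Request:
send_rows:
  commands: [0, 0, -4, 0, 0, 0, 0, 0, 0, 0, 0, 0, 0, 0, 0, 0, 0, 0, 0, 0, 0]

```text
t: 20.1
ee_pos: [0.4962, -0.0531, 0.046]
eef_rot: [3.108, -0.454, 0.005]
contact_force: [-0.7, -0.5, -0.1]
gripper_width: 0.0333
```

```bash
python3 look.py w15
```

```text
t 20.1 pos [ 0.4962 -0.0531  0.046 ] jaw deg -106.6 z [ 0.003 -0.001 -1.   ] w 0.0333 F [-0.7 -0.5 -0.1]
```

View pics/w15.png

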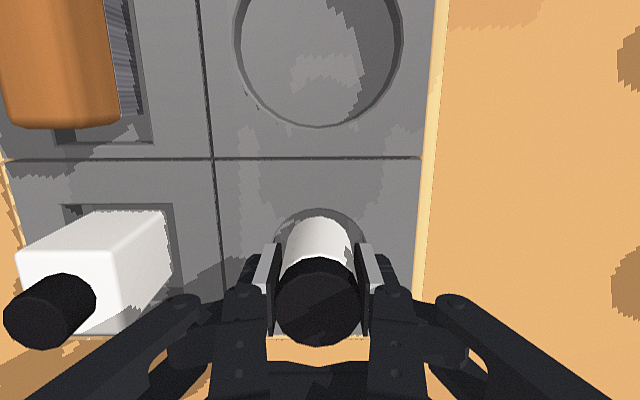

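The pot is inside the small recess with a gap at (318,211). Lowering and releasing.

Request:
send_rows:
  commands: [0, 0, -4, 0, 0, 0, 0, 0, 0, -3, 0, 0, 0, 0, 0, 0, 0, 0, 0, 0, 0, 0, 0, 0, 0, 0, 0, 0, 0, 0, 0, 0, 0, 0, 0.3]

```text
t: 20.65
ee_pos: [0.4958, -0.0534, 0.0387]
eef_rot: [3.108, -0.455, 0.003]
contact_force: [-1.6, 0.4, 6.0]
gripper_width: 0.0331
```

Request:
send_rows:
  commands: [0, 0, 0, 0, 0, 0, 0.65, 0, 0, 0, 0, 0, 0, 0.65, 0, 0, 0, 0, 0, 0, 0.65, 0, 0, 20, 0, 0, 0, 0.65, 0, 0, 40, 0, 0, 0, 0.7]

```text
t: 21.15
ee_pos: [0.4915, -0.0523, 0.0938]
eef_rot: [-3.108, 0.455, 0.013]
contact_force: [1.6, -0.7, 0.3]
gripper_width: 0.0597
```

Request:
send_rows:
  commands: [0, 0, 40, 0, 0, 0, 1, 0, 0, 35, 0, 0, 0, 1, 0, 0, 0, 0, 0, 0, 1]

```text
t: 21.45
ee_pos: [0.4983, -0.054, 0.1787]
eef_rot: [3.107, -0.455, 0.018]
contact_force: [0.5, 0.5, 0.6]
gripper_width: 0.0856
```

```bash
python3 look.py w16
```

```text
t 21.45 pos [ 0.4983 -0.054   0.1787] jaw deg -106.7 z [ 0.011 -0.003 -1.   ] w 0.0856 F [0.5 0.5 0.6]
```

View pics/w16.png

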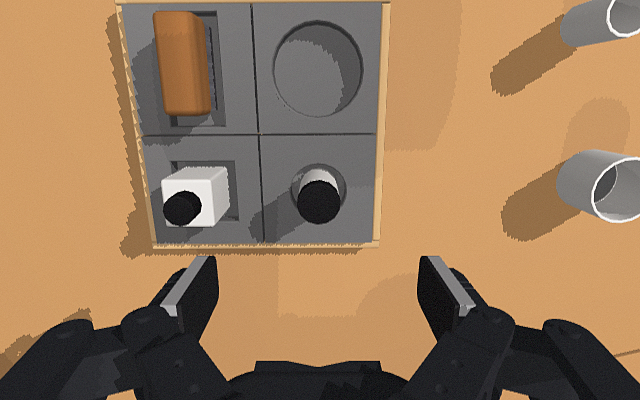

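Small pot seated upright (lid at (318,201)). Last, the large lidded pot.

Request:
send_rows:
  commands: [2, 40, 15, 0, 0, 0, 1, 2, 48, 0, 0, 0, 0, 1, 2, 48, 0, 0, 0, 0, 1, 2, 48, 0, 0, 0, 0, 1, 2, 48, 0, 0, 0, 0, 1]

```text
t: 22.0
ee_pos: [0.5035, 0.1806, 0.185]
eef_rot: [3.107, -0.455, -0.004]
contact_force: [-0.1, -1.2, -0.6]
gripper_width: 0.0855
```

Request:
send_rows:
  commands: [2, 48, 0, 0, 0, 0, 1, 2, 48, 0, 0, 0, 0, 1, 2, 48, 0, 0, 0, 0, 1, 2, 48, 0, 0, 0, 0, 1, 2, 48, 0, 0, 0, 0, 1]

```text
t: 22.5
ee_pos: [0.5136, 0.4204, 0.1844]
eef_rot: [3.106, -0.454, -0.004]
contact_force: [0.9, 0.1, 0.1]
gripper_width: 0.0855
```

Request:
send_rows:
  commands: [0, 15, 0, 0, 0, 0, 1, 0, 0, 0, 0, 0, 0, 1, 0, 0, 0, 0, 0, 0, 1]

```text
t: 22.8
ee_pos: [0.5143, 0.4328, 0.1855]
eef_rot: [3.106, -0.455, -0.002]
contact_force: [0.6, -0.2, 0.1]
gripper_width: 0.0853
```

```bash
python3 look.py w17
```

```text
t 22.8 pos [0.5143 0.4328 0.1855] jaw deg -106.7 z [-0.002 -0.003 -1.   ] w 0.0853 F [ 0.6 -0.2  0.1]
```

View pics/w17.png

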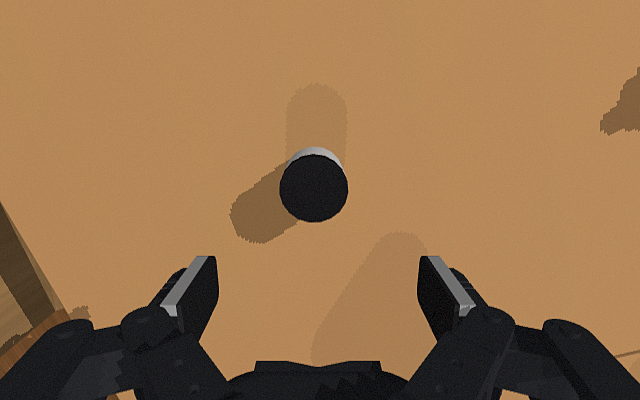

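The wrist view shows the large lidded pot alone under the gripper, lid centre (314,188).

Run:
```python
from rel import *
rel("w17",[("c",(314,188),.055),("L",(279.5,188),.055),("R",(348.5,188),.055)])
```

```text
c [0.5143 0.4359] rel ex,ey mm [-0.9  3. ]
L [0.5225 0.4633] rel ex,ey mm [-0.8 31.6]
R [0.506  0.4084] rel ex,ey mm [ -1.  -25.7]
```

Diameter reads 57 mm (58 nominal). Shift +3 mm in y, descend and grip.

Request:
send_rows:
  commands: [0, 3, -35, 0, 0, 0, 1, 0, 0, -45, 0, 0, 0, 1, 0, 0, -40, 0, 0, 0, 1, 0, 0, -30, 0, 0, 0, 1, 0, 0, -18, 0, 0, 0, 1]

```text
t: 23.35
ee_pos: [0.5134, 0.4339, 0.0157]
eef_rot: [3.104, -0.458, -0.005]
contact_force: [0.0, -0.8, -0.9]
gripper_width: 0.0855
```

Request:
send_rows:
  commands: [0, 0, 0, 0, 0, 0, 1, 0, 0, 0, 0, 0, 0, 0, 0, 0, 0, 0, 0, 0, 0, 0, 0, 0, 0, 0, 0, 0, 0, 0, 0, 0, 0, 0, 0]

```text
t: 23.85
ee_pos: [0.5167, 0.438, 0.0225]
eef_rot: [-3.106, 0.454, -0.007]
contact_force: [0.4, -1.0, 7.5]
gripper_width: 0.0573
```

Request:
send_rows:
  commands: [0, 0, 0, 0, 0, 0, 0, 0, 0, 0, 0, 0, 0, 0, 0, 0, 0, 0, 0, 0, 0, 0, 0, 0, 0, 0, 0, 0]

```text
t: 24.25
ee_pos: [0.5168, 0.438, 0.0225]
eef_rot: [-3.106, 0.454, -0.007]
contact_force: [0.6, -1.1, 6.5]
gripper_width: 0.057
```

```bash
python3 look.py w18
```

```text
t 24.25 pos [0.5168 0.438  0.0225] jaw deg -106.6 z [ 0.005  0.002 -1.   ] w 0.057 F [ 0.6 -1.1  6.5]
```

View pics/w18.png

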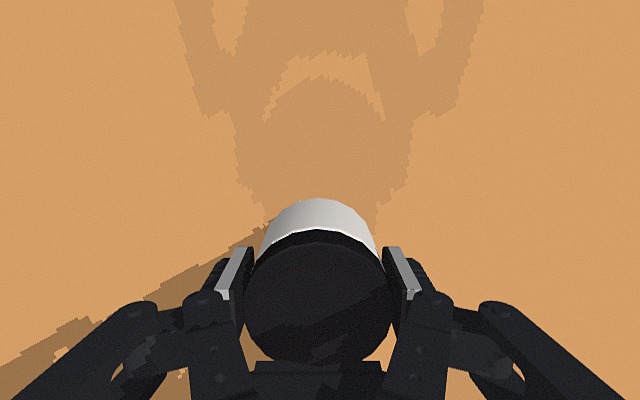

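Large pot held (57 mm). Lift and carry to the large round nest.

Request:
send_rows:
  commands: [0, 0, 15, 0, 0, 0, 0, 0, 0, 40, 0, 0, 0, 0, 0, 0, 45, 0, 0, 0, 0, 1, -9, 45, 0, 0, 0, 0, 4, -30, 35, 0, 0, 0, 0]

```text
t: 24.8
ee_pos: [0.5197, 0.3998, 0.2036]
eef_rot: [-3.106, 0.45, -0.005]
contact_force: [0.7, 0.4, -1.5]
gripper_width: 0.057
```

Request:
send_rows:
  commands: [6, -40, 0, 0, 0, 0, 0, 6, -40, 0, 0, 0, 0, 0, 6, -40, 0, 0, 0, 0, 0, 6, -40, 0, 0, 0, 0, 0, 6, -40, 0, 0, 0, 0, 0]

```text
t: 25.3
ee_pos: [0.5494, 0.1965, 0.1999]
eef_rot: [-3.109, 0.454, -0.001]
contact_force: [1.1, -0.4, -1.1]
gripper_width: 0.0571
```

Request:
send_rows:
  commands: [6, -40, 0, 0, 0, 0, 0, 6, -40, 0, 0, 0, 0, 0, 6, -40, 0, 0, 0, 0, 0, 6, -40, 0, 0, 0, 0, 0, 6, -40, 0, 0, 0, 0, 0]

```text
t: 25.8
ee_pos: [0.5795, -0.0034, 0.1999]
eef_rot: [3.109, -0.455, 0.002]
contact_force: [0.2, -0.2, -1.6]
gripper_width: 0.0572
```

Request:
send_rows:
  commands: [6, -40, 0, 0, 0, 0, 0, 5, -40, 0, 0, 0, 0, 0, 0, 0, 0, 0, 0, 0, 0, 0, 0, 0, 0, 0, 0, 0]

```text
t: 26.2
ee_pos: [0.5906, -0.0826, 0.1996]
eef_rot: [-3.108, 0.458, -0.0]
contact_force: [0.6, -0.4, -1.2]
gripper_width: 0.0568
```

```bash
python3 look.py w19
```

```text
t 26.2 pos [ 0.5906 -0.0826  0.1996] jaw deg -106.8 z [ 0.  0. -1.] w 0.0568 F [ 0.6 -0.4 -1.2]
```

View pics/w19.png

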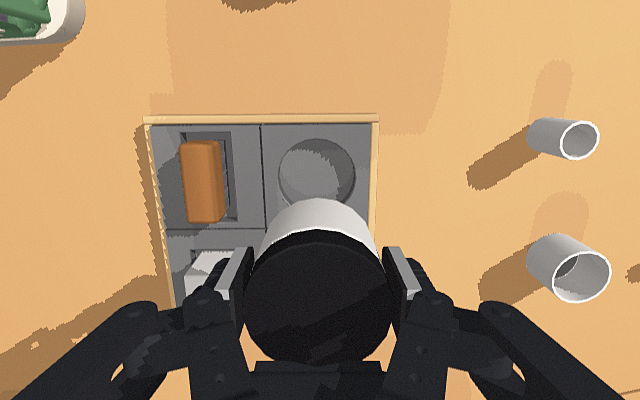

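Run:
```python
from rel import *
rel("w19",[("recL",(278,174),.026),("recR",(356,174),.026),("recTop",(317,138),.026),("potfar",(317,199),.177),("cross",(263,228),.026),("grTR",(374,123),.026),("grTL",(151,125),.026)])
```

```text
recL [ 0.6025 -0.0465] rel ex,ey mm [ 1.2 38. ]
recR [ 0.5812 -0.1174] rel ex,ey mm [  0.9 -36.1]
recTop [ 0.6244 -0.0917] rel ex,ey mm [35.   0.8]
potfar [ 0.6132 -0.0887] rel ex,ey mm [23.5  0.6]
cross [ 0.5545 -0.0144] rel ex,ey mm [-53.9  55.1]
grTR [ 0.6224 -0.1453] rel ex,ey mm [ 48.4 -51.1]
grTL [0.6792 0.0497] rel ex,ey mm [ 47.5 152. ]
```

Request:
send_rows:
  commands: [2, 0, -30, 0, 0, 0, 0, 0, 0, -45, 0, 0, 0, 0, 0, 0, -40, 0, 0, 0, 0, 0, 0, -25, 0, 0, 0, 0, 0, 0, -14, 0, 0, 0, 0]

```text
t: 26.75
ee_pos: [0.5907, -0.0799, 0.0421]
eef_rot: [-3.108, 0.452, 0.007]
contact_force: [-0.2, 0.1, -1.3]
gripper_width: 0.0571
```

Request:
send_rows:
  commands: [0, 0, -5, 0, 0, 0, 0, 0, 0, 0, 0, 0, 0, 0, 0, 0, 0, 0, 0, 0, 0]

```text
t: 27.05
ee_pos: [0.5943, -0.0821, 0.0423]
eef_rot: [3.108, -0.454, 0.006]
contact_force: [-0.4, -1.5, -0.6]
gripper_width: 0.057
```

```bash
python3 look.py w20
```

```text
t 27.05 pos [ 0.5943 -0.0821  0.0423] jaw deg -106.6 z [ 0.004 -0.001 -1.   ] w 0.057 F [-0.4 -1.5 -0.6]
```

View pics/w20.png

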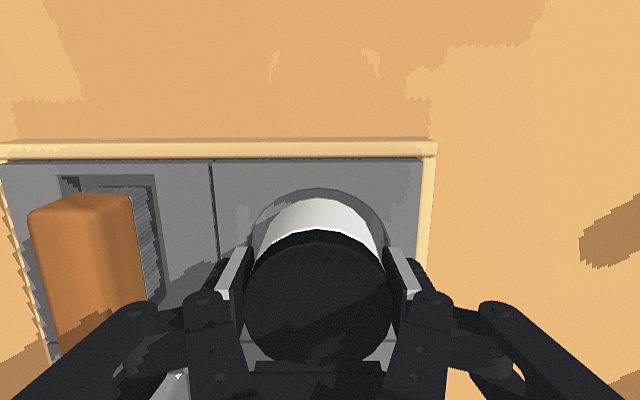

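The pot's rim is inside the large recess with an even gap (arc at about (316,188) against the pot at 199). Seat and release.

Request:
send_rows:
  commands: [0, 0, -5, 0, 0, 0, 0, 0, 0, -4, 0, 0, 0, 0, 0, 0, 0, 0, 0, 0, 0, 0, 0, 0, 0, 0, 0, 0, 0, 0, 0, 0, 0, 0, 0]

```text
t: 27.6
ee_pos: [0.5938, -0.0826, 0.0333]
eef_rot: [3.108, -0.455, 0.003]
contact_force: [-2.6, 0.8, 7.3]
gripper_width: 0.0569
```

Request:
send_rows:
  commands: [0, 0, 0, 0, 0, 0, 0.8, 0, 0, 0, 0, 0, 0, 0.9, 0, 0, 0, 0, 0, 0, 0.9, 0, 0, 0, 0, 0, 0, 0.9, 0, 0, 15, 0, 0, 0, 0.9]

```text
t: 28.1
ee_pos: [0.5907, -0.0815, 0.044]
eef_rot: [-3.108, 0.455, 0.008]
contact_force: [-0.1, 1.2, -1.1]
gripper_width: 0.0769
```

Request:
send_rows:
  commands: [0, 0, 40, 0, 0, 0, 0.9, 0, 0, 45, 0, 0, 0, 1, 0, 0, 45, 0, 0, 0, 1, -20, 0, 10, 0, 0, 0, 1, 0, 0, 0, 0, 0, 0, 1]

```text
t: 28.6
ee_pos: [0.5738, -0.0825, 0.191]
eef_rot: [3.107, -0.455, 0.011]
contact_force: [1.0, 0.4, -0.3]
gripper_width: 0.0854
```

```bash
python3 look.py w21
```

```text
t 28.6 pos [ 0.5738 -0.0825  0.191 ] jaw deg -106.7 z [ 0.007 -0.002 -1.   ] w 0.0854 F [ 1.   0.4 -0.3]
```

View pics/w21.png

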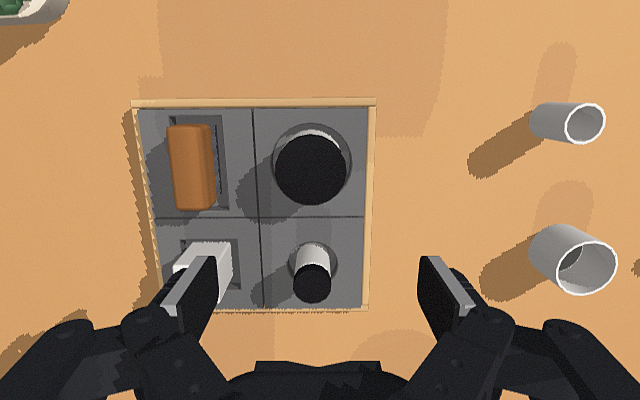

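All four are in place. I'll raise the arm clear and check with the fixed cameras that everything is seated and the look-alikes are unmoved.

Request:
send_rows:
  commands: [-40, 0, 45, 0, 0, 0, 1, -40, 0, 45, 0, 0, 0, 1, -40, 0, 20, 0, 0, 0, 1, 0, 0, 0, 0, 0, 0, 1, 0, 0, 0, 0, 0, 0, 1]

```text
t: 29.15
ee_pos: [0.4663, -0.082, 0.2803]
eef_rot: [3.108, -0.456, 0.001]
contact_force: [0.3, 0.3, -0.6]
gripper_width: 0.0851
```

Run:
```python
from station import r
import cv2,numpy as np
f=lambda im,x,y,w,h,k:cv2.resize(im[y:y+h,x:x+w],None,fx=k,fy=k,interpolation=cv2.INTER_CUBIC)
a=r.camera("scene")["image"][:,:,::-1]; b=r.camera("side")["image"][:,:,::-1]
cv2.imwrite("pics/f1.png",f(a,160,95,225,165,3.5)); cv2.imwrite("pics/f2.png",f(b,250,120,140,120,5))
a0=cv2.imread("pics/scene0.png")
for n,(x,y,w,h) in dict(el=(228,127,26,28),es=(208,163,18,25),blue=(178,106,24,28)).items():
    print(n,cv2.absdiff(a0[y:y+h,x:x+w],np.ascontiguousarray(a[y:y+h,x:x+w])).mean().round(2))
print(r.get_state()["t"])
```

```text
el 0.47
es 0.44
blue 0.65
29.25
```

View pics/f1.png

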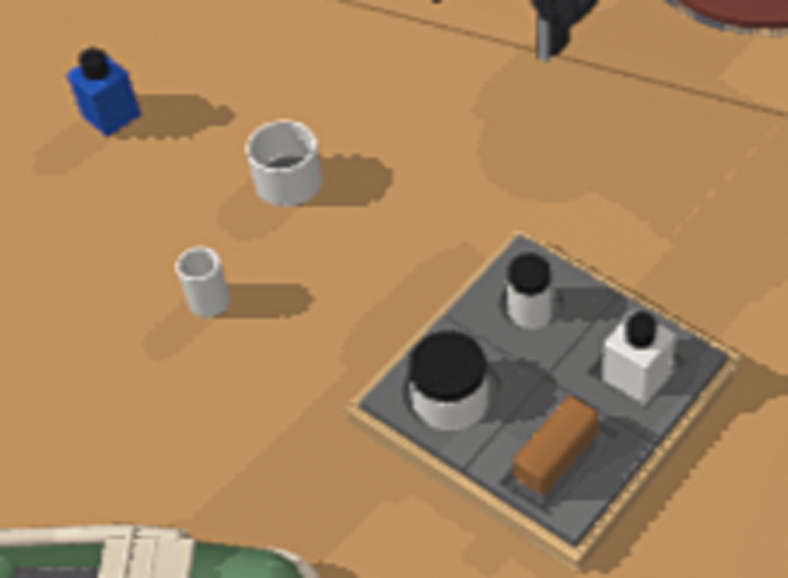

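View pics/f2.png

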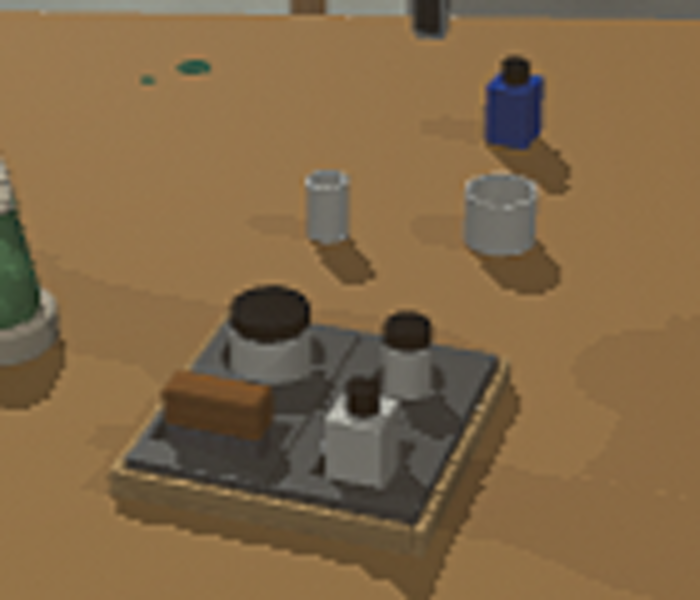

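All four look seated. As a last check on depth, I project the expected seated boxes onto both pictures.

Run:
```python
from station import r
from h import *
R=np.radians(-16.5);ex=np.array([np.cos(R),np.sin(R)]);ey=np.array([-ex[1],ex[0]])
out=[]
for n,(x,y,w,h) in dict(scene=(250,150,130,105),side=(265,165,95,75)).items():
    c=r.camera(n);k=6
    im=cv2.resize(c["image"][y:y+h,x:x+w,::-1],None,fx=k,fy=k,interpolation=cv2.INTER_CUBIC)
    def L(p,col):
        q=np.array([proj(c,a) for a in p]); q=((q-[x,y]+.5)*k).astype(int); cv2.polylines(im,[q],True,col,1)
    def ring(cen,rad,z,col): L([(cen[0]+rad*np.cos(t),cen[1]+rad*np.sin(t),z) for t in np.linspace(0,6.28,40)],col)
    def rect(cen,a,b,z,col):
        L([(*(np.array(cen)+i*a*ex+j*b*ey),z) for i,j in((1,1),(1,-1),(-1,-1),(-1,1))],col)
    ring((.4925,-.0515),.017,.071,(0,0,255)); ring((.590,-.0805),.029,.066,(0,0,255))
    rect((.5215,.0455),.02,.02,.066,(0,0,255)); rect((.6165,.0165),.036,.015,.061,(0,0,255)); rect((.6165,.0165),.036,.015,.031,(0,255,0))
    cv2.imwrite(f"pics/g_{n}.png",im)
```

```text
(no output)
```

View pics/g_scene.png

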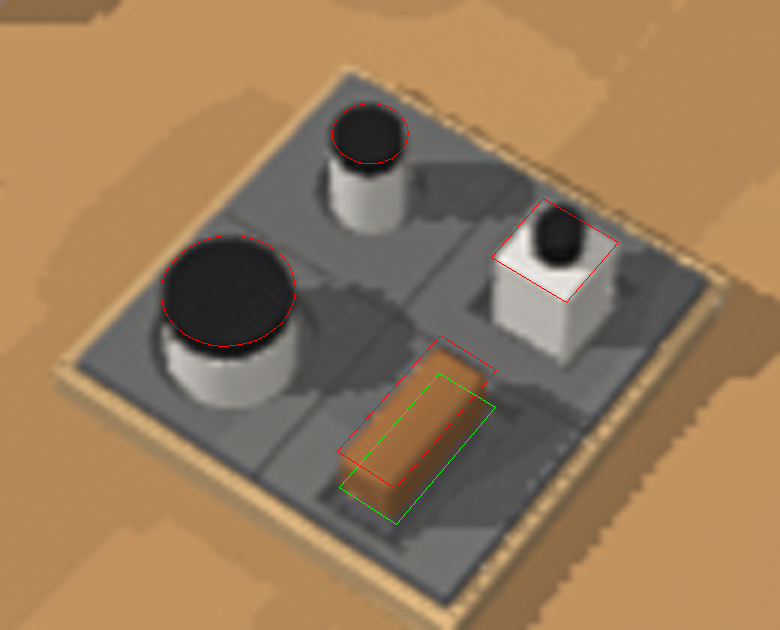

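View pics/g_side.png

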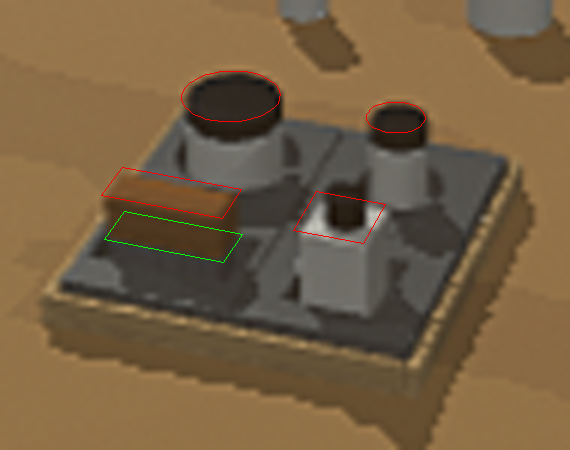

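```bash
python3 -c "
from station import r
s=r.get_state();print(s['t'],abs(s['joint_vel']).max())
print(r.sign_off())"
```

```text
29.35 0.003800480683450448
the job is handed in; nothing more can be done
None
```

The kit is packed and handed in at 29.35 s. The bottle, brush, small lidded pot and large lidded pot each stand upright in their own recess. They are let go, and the arm is raised clear with the gripper open.

- **Seating:** I projected the expected seated outlines onto the last scene and side pictures. They matched to within a few millimetres, and none of the four stood too high.
- **Look-alikes:** the scene picture around both open pots and the blue bottle matched the one taken before the first move. None of them was disturbed.
- **Forces:** the readings I took stayed under about 8 N.
- **What went wrong:** on the first approach to the brush the last joint reached the end of its range (3.135 rad of 3.14) and the tool tilted slightly. It was above everything and touched nothing, and I came in from the other side.
- **Camera disagreement:** the cameras differed by about 2–5 mm. I used the close wrist views to set each placement.

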